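Set out the sampling station

ROBOT

A 6-joint arm with a two-finger parallel gripper is mounted at the origin on a cart in front of the work surface, level with it; the furniture and walls round the work are solid. World frame = base frame: x ahead of the robot, y to its left, z up, the work surface at z = 0. Lengths are in m, angles in rad, forces in N, time in s.
With the tool pointing down it reaches from about 0.4 to 0.825 m from the base axis. Payload 7 kg.
Tool frame: the origin (TCP) lies at the very end of the fingers, on their centre line; the grasp point (between the pads) lies 19 mm behind it; x points along the fingers, y is the direction in which the jaws open and shut, and the axes are right-handed (so a half turn about x gives the same grasp; the last joint's range is limited). The gripper opens to 88 mm and grips with 3 to 60 N. Pads are 19 mm wide; open, the fingers measure 130 mm over their backs; the gripper's body (78 mm by 193 mm) begins 47 mm behind the grasp point.
Start: joints at [-0.969, 0.359, 0.012, 0, -1.224, -0.288], TCP at [0.208, -0.642, 0.227] pointing down, gripper open.
Joint ranges: [-3.07, 3.07], [-1.43, 2.12], [-1.02, 1.25], [-3.03, 1.67], [-3.05, -0], [-3.03, 3.03]. Speed limits (rad/s): [2.39, 2.39, 3.01, 3.14, 3.14, 3.14].

INTERFACE

Orientations are given as [roll, pitch, yaw] about the fixed x, y, z axes, in that order (R = Rz(yaw) Ry(pitch) Rx(roll)).
In Python, from station import arm, cams gives the robot as it stands. The module is installed in compiled form; this text tells all that it offers.
- The arm moves only by the tool carry_out, never from a script. Its argument "deltas" is a list of rows, each a list of 6 numbers: the shift along the tool's x, y, z in units of 0.04 m (1.0 is 0.04 m), then the turn, a rotation vector about the tool's x, y, z in units of 4 degrees (1.0 is 4 degrees). In form: [[tx, ty, tz, ax, ay, az], ...]. A call has 1 to 5 rows; each row shifts and turns the pose as measured when the row begins, along the tool's axes as they then stand; what a row does not reach is not made up. A row lasts 1/10 s, in which the tool goes at most 50 mm and 8.59 degrees, less where a joint would pass 70% of its speed; a pose out of reach is approached as far as the arm can. A call with a number of a shift or a turn outside -1 to 1 is refused whole. A call with a gripper value outside its range is refused whole. "hand" is the closure, from 0 (fully open) to 1 (shut), set as the call begins (left out, the last holds). The fingers move at their own pace and stop on an object; "newtons" is the grip in N (left out, the last holds). Time passes only in rows, so rows that do not move let the fingers close. It gives the time, the measured TCP pose, the force and the opening at its end, in the units of the state.
- arm.get_state(): the state, without advancing time (a new reading comes with each control period).
- cams.grab_frame(name): name is "scene" or "side" or "wrist"; returns a dict with "pixels" (400x640x3 uint8, red, green, blue), "fx", "fy", "cx", "cy" (pixels), "k1" (the pictures are not rectified: a ray, as slopes to the right and down, at radius r is drawn at 1 + k1 r^2 times it, then the intrinsics apply), "T" (4x4, takes a point from camera to world coordinates); the wrist camera has in their place "hand_eye" (4x4, takes a point from camera to tool coordinates, whose origin is the TCP and whose axes are the tool frame's). Camera axes: x right, y up, looking along -z (the intrinsics and any distortion apply to the point x, -y, -z); pixel columns grow to the right and rows downward; lengths in m; the calibration is good to about 2 mm. A picture is of the moment at which its call begins: read the wrist's pose just before it. There is no depth.
- arm.job_done(): hands the job in, once; it reports no verdict.
The state is a dict: "t": time; "q": joint angles; "qd": joint speeds; "joint_efforts": joint torques, N m; "eef_pos": TCP position; "ee_rot": TCP orientation; "force": force on the tool from outside, world axes, zero at the start; "moment": the same for the moment, N m; "width": finger opening in m.
Only numpy, scipy, OpenCV 4.12 (cv2) and the standard library are available. Lean on these libraries where they do the work, as an engineer would, in place of code of your own. Each camera call takes 0.05 s, during which the arm holds its last target.

TASK

Set out the sampling station on and behind the long grey mat: stand the white bottle in the middle of the blue pad and the red rubber bulb in the middle of the yellow pad, put the tan cap that lies near the front edge (hollow side up, as it lies) on the mat midway between the two pads, and stand the vial upright inside that cap. Lay the timer flat on the worktop straight behind the cap, 10 cm from it centre to centre, square to the row of pads and on the side away from the robot. Tip none of them over, leave the roll of tape and the black marker where they are, and let go of everything.

Things in the scene. Friction and masses are not known exactly. Their poses are not given: they have to be found in the camera images.
- mat_mid (a point): centre of the top face of the long grey bench mat (fixed, 85 mm deep, 310 mm long, 2 mm thick, thin white border, top at z = 2 mm), exactly midway between the centres of the two pads. Its x axis points along the mat's short side away from the robot ('behind'), its y axis along the long side, the row of the pads. The spot itself is not marked.
- pad_blue: round blue pad, 76 mm across, 2 mm thick, lying fixed on the mat 110 mm from mat_mid, at either end of the row; origin at the centre of its underside, its top is 4 mm above the worktop
- pad_yellow: round yellow pad, 76 mm across, 2 mm thick, lying fixed on the mat 110 mm from mat_mid, at the other end of the row; origin at the centre of its underside, its top is 4 mm above the worktop
- bottle_c (a point): round white plastic bottle with a white screw cap, near the bench's front edge, to the right of the mat, body 60 mm across up to about 80 mm high, 108 mm tall in all, about 0.14 kg, standing upright; best gripped high on the body so that a gripper clears the cap; point on its axis, half-way up (54 mm above its foot), z axis up
- bulb_c (a point): red rubber pipette bulb (rigid here), standing on its flat foot with its thin neck up, 75 mm tall, 52 mm across at its widest, about 25 mm above its foot, about 0.05 kg; point on its axis, half-way up (37.5 mm above its foot), z axis up. Best gripped at its widest part. It leans up to 0.05 rad on its foot
- cap_c (a point): tan ribbed round screw cap lying near the bench's front edge, to the right of the mat (others farther back are not meant), with its hollow side up, 58 mm across, 20 mm tall, floor 2 mm thick, opening about 46 mm across, about 0.04 kg; point on its axis, half-way up (10 mm above its underside), z axis up
- vial_c (a point): small round glass vial with pinkish contents and a white cap, 27 mm across, 61 mm tall, about 0.035 kg, standing upright; point on its axis, half-way up (30.5 mm above its foot), z axis up
- timer_c (a point): white bench timer with a dark display and three keys, square 66 x 66 mm, 20 mm thick, about 0.08 kg, lying flat; point at its centre (10 mm above its underside), x and y axes square to its sides, z axis up
- tape_c (a point): bystander, on the right of the front part of the bench: pale yellow roll of label tape lying flat, about 70 mm across, 20 mm tall, hole in its middle, lying among the things to be moved; point at its centre (10 mm above its underside)
- marker_c (a point): bystander: white marker pen with a black cap, 17 mm thick, 139 mm long, lying on the worktop; point at its centre, y axis along its length
Mind the look-alikes: they are no part of the job. Leave any green look-alike of the part that bears timer_c alone.

How it is judged:
By the outcome, as a careful person would: the job done as asked, in the order asked, and still so for the second after the job is handed in, with the robot touching nothing.
It also fails if it takes over 131 s, if anything falls off the work surface, if the arm or the gripper's body presses on something with over 40 N, if the wrist force passes 120 N, or if a joint passes its speed limit or range.

## Working session

There is one attempt and no reset: what is moved stays moved. The work goes in short steps, Python scripts to look and compute and a tool call to move; the robot and the scene stay as the last step left them, time stands still between calls to the robot, and variables do not carry over. Pictures are saved under pics/ and viewed, and the job is handed in when it is done.

Besides the shell and the picture viewer there is one more tool, called after "Request:" as name(argument=value, ...), one argument or row to a line, values as JSON. carry_out: Moves the arm, as the interface text tells. Shifts and turns lie within -1 to 1; 1 stands for 0.04 m of shift or 4 degrees of turn. Its arguments: {"type":"object","properties":{"deltas":{"type":"array","items":{"type":"array","items":{"type":"number","minimum":-1,"maximum":1}}},"hand":{"type":"number"},"newtons":{"type":"number"}},"required":["deltas"]}

```bash
mkdir -p pics; ls
cat > h.py <<'E'
import numpy as np, cv2
from station import arm, cams
from scipy.spatial.transform import Rotation as R
def grab(n,f):
    s=arm.get_state(); d=cams.grab_frame(n)
    cv2.imwrite('pics/'+f+'.png',d['pixels'][:,:,::-1])
    T=d.get('T')
    if T is None:
        M=np.eye(4);M[:3,:3]=R.from_euler('xyz',s['ee_rot']).as_matrix();M[:3,3]=s['eef_pos']
        T=M@np.array(d['hand_eye'])
    np.savez('pics/'+f+'.npz',T=T,p=[d[k] for k in('fx','fy','cx','cy','k1')])
    return d
def crop(f,u0,v0,u1,v1,k):
    im=cv2.imread('pics/'+f+'.png')[v0:v1,u0:u1]
    cv2.imwrite('pics/%s_c%d_%d.png'%(f,u0,v0),cv2.resize(im,None,fx=k,fy=k,interpolation=cv2.INTER_CUBIC))
def world(f,u,v,z):
    d=np.load('pics/'+f+'.npz');T=d['T'];fx,fy,cx,cy,k1=d['p']
    x,y=cv2.undistortPoints(np.array([[[u,v]]],float),np.array([[fx,0,cx],[0,fy,cy],[0,0,1]]),np.array([k1,0,0,0,0]))[0,0]
    r=T[:3,:3]@[x,-y,-1]; o=T[:3,3]
    return o+r*(z-o[2])/r[2]
def pix(f,P):
    d=np.load('pics/'+f+'.npz');T=d['T'];fx,fy,cx,cy,k1=d['p']
    p=T[:3,:3].T@(np.array(P)-T[:3,3]); x,y=p[0]/-p[2],-p[1]/-p[2]
    g=1+k1*(x*x+y*y); return np.array([fx*x*g+cx,fy*y*g+cy])
E
python3 - <<'E'
from h import *
np.set_printoptions(precision=4,suppress=True)
for n in('scene','side','wrist'):
    d=grab(n,n+'0'); print(n,np.load('pics/'+n+'0.npz')['T'],np.load('pics/'+n+'0.npz')['p'])
print(arm.get_state())
E
```

```text
pics
scene [[ 0.8935  0.289  -0.3437  0.1293]
 [-0.4488  0.5986 -0.6635 -0.9664]
 [ 0.014   0.7471  0.6645  0.9322]
 [ 0.      0.      0.      1.    ]] [367.3862 367.3862 317.6409 200.4775   0.011 ]
side [[-0.9999 -0.0128 -0.0023  0.5518]
 [ 0.006  -0.6118  0.791   1.6828]
 [-0.0116  0.7909  0.6118  1.4306]
 [ 0.      0.      0.      1.    ]] [484.3265 484.3265 318.8727 201.0427  -0.0778]
wrist [[-0.3086 -0.9172 -0.2521  0.1407]
 [ 0.9512 -0.2972 -0.0833 -0.6638]
 [ 0.0015 -0.2654  0.9641  0.385 ]
 [ 0.      0.      0.      1.    ]] [302.027  302.027  316.5556 203.9403  -0.0378]
{'t': 0.15, 'q': array([-0.9689,  0.3593,  0.0113, -0.0003, -1.2241, -0.2881]), 'qd': array([-0.0007, -0.0004,  0.0029,  0.0026,  0.0001, -0.001 ]), 'joint_efforts': array([  0.0009, -58.3277,  29.329 ,   7.0012,   0.0088,  -0.0001]), 'eef_pos': array([ 0.2082, -0.6417,  0.2258]), 'ee_rot': array([1.6785, 1.5695, 1.9922]), 'force': array([ 0.7288,  0.9331, -1.0479]), 'moment': array([ 0.0231, -0.0285,  0.0733]), 'width': 0.08760268729155134}
```

View pics/scene0.png

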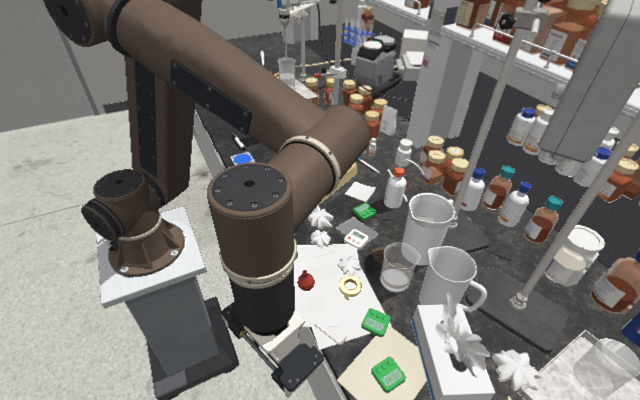

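View pics/side0.png

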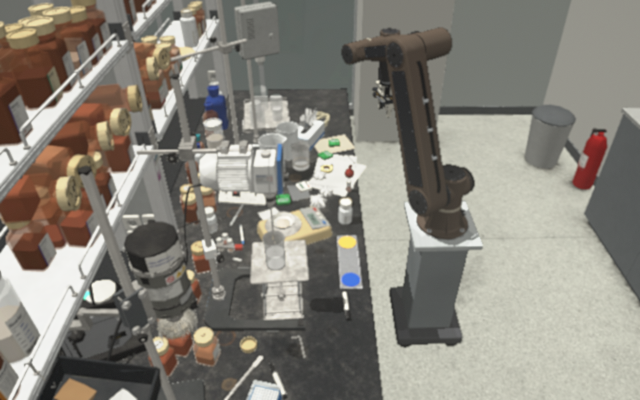

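View pics/wrist0.png

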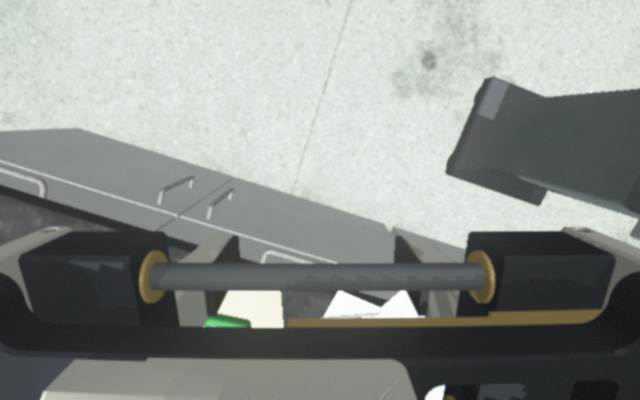

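Side view: mat with yellow (347,242) and blue (350,280) pads, bottle (345,210), bulb (349,172); the arm hides part of the scene view. I'll enlarge.

Run:
```python
from h import *
crop('side0',250,130,390,320,4.0) if 0 else None
crop('side0',260,130,390,225,6)
crop('side0',260,215,390,310,6)
crop('scene0',280,170,420,270,5.5)
crop('scene0',280,240,420,340,5.5)
```

```text
(no output)
```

View pics/side0_c260_130.png

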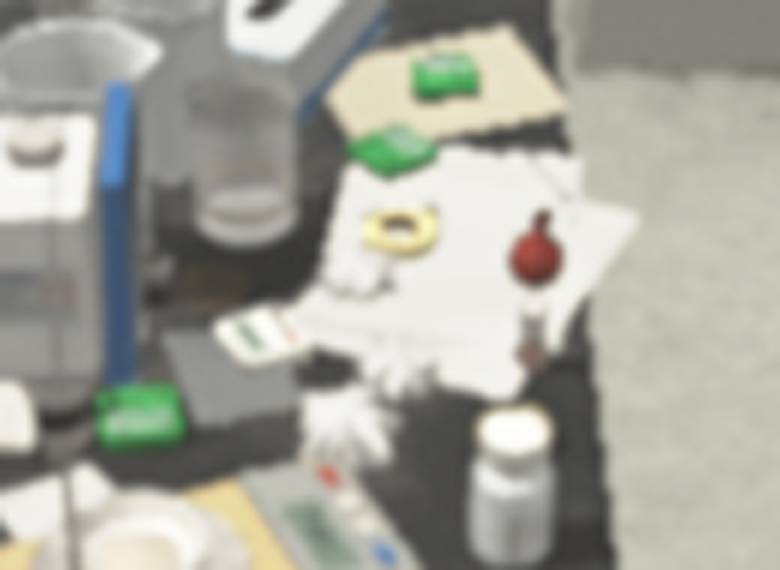

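View pics/side0_c260_215.png

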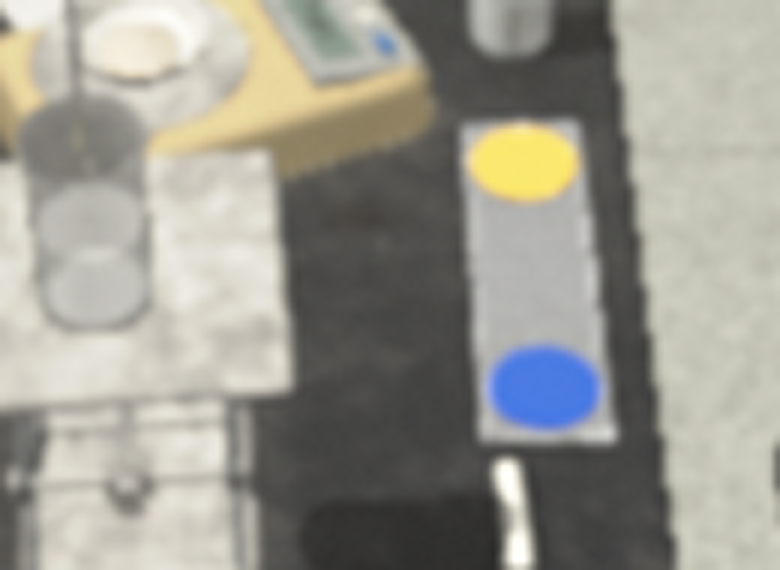

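View pics/scene0_c280_170.png

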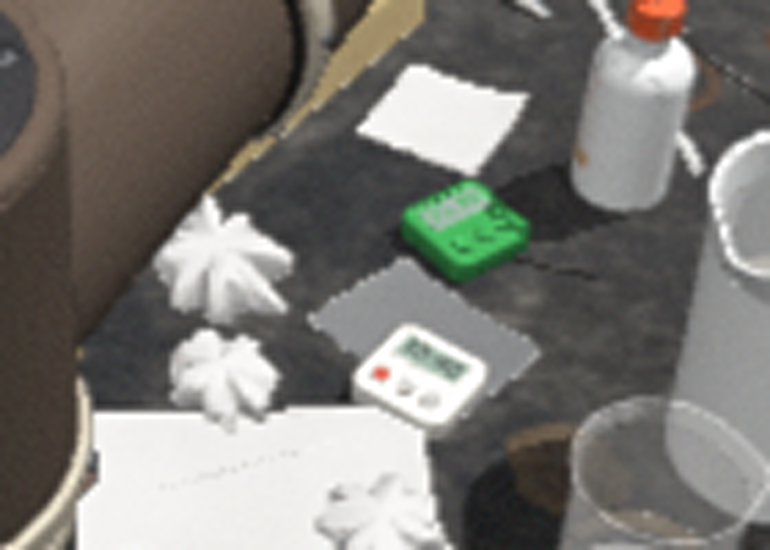

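View pics/scene0_c280_240.png

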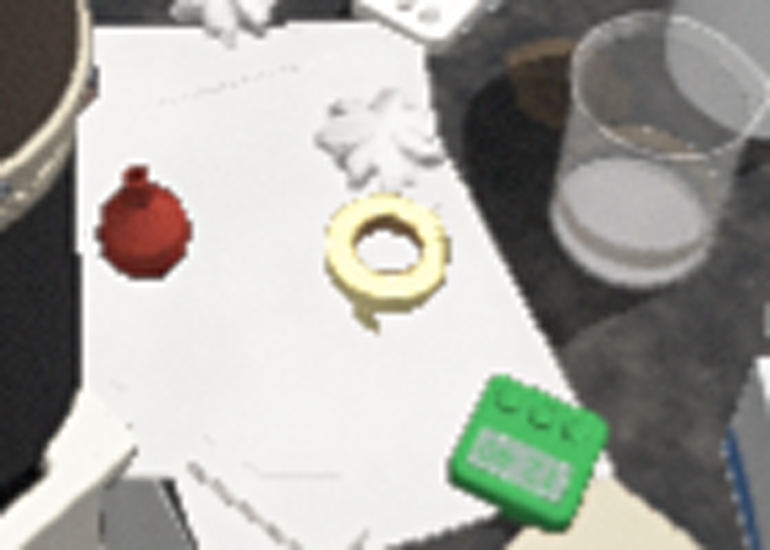

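Run:
```python
from h import *
np.set_printoptions(precision=4,suppress=True)
c=lambda f,u0,v0,k,u,v,z:world(f,u0+(u+.5)/k-.5,v0+(v+.5)/k-.5,z)
s=lambda u,v,z:c('side0',260,130,6,u,v,z)
s2=lambda u,v,z:c('side0',260,215,6,u,v,z)
a=lambda u,v,z:c('scene0',280,170,5.5,u,v,z)
b=lambda u,v,z:c('scene0',280,240,5.5,u,v,z)
print('yel',s2(525,162,.004),'blue',s2(545,387,.004))
print('mat corners',[s2(*p,.002) for p in[(462,124),(580,119),(616,440),(480,443)]])
print('bottle top',s(515,432,.108))
print('vial top',s(533,315,.061))
print('bulb',s(536,255,.025),b(145,230,.025))
print('tape',s(400,230,.018),b(387,250,.018))
print('timer',s(262,333,.02),a(422,370,.02))
print('timer corners',[a(*p,.02) for p in[(407,323),(490,352),(435,425),(355,380)]])
print('cap?',s(515,405,.02))
print('marker',s2(505,460,.01),s2(520,565,.01))
```

```text
yel [0.4365 0.1286 0.004 ] blue [0.4345 0.3496 0.004 ]
mat corners [array([0.4805, 0.0843, 0.002 ]), array([0.3934, 0.0805, 0.002 ]), array([0.3907, 0.3956, 0.002 ]), array([0.4795, 0.3965, 0.002 ])]
bottle top [ 0.4387 -0.0209  0.108 ]
vial top [ 0.4124 -0.2358  0.061 ]
bulb [ 0.4014 -0.3745  0.025 ] [ 0.4045 -0.3693  0.025 ]
tape [ 0.5169 -0.426   0.018 ] [ 0.5187 -0.4341  0.018 ]
timer [ 0.6342 -0.2725  0.02  ] [ 0.6356 -0.2771  0.02  ]
timer corners [array([ 0.6479, -0.2387,  0.02  ]), array([ 0.6814, -0.2825,  0.02  ]), array([ 0.6196, -0.3186,  0.02  ]), array([ 0.5946, -0.2663,  0.02  ])]
cap? [ 0.4294 -0.1695  0.02  ]
marker [0.4644 0.4186 0.01  ] [0.459  0.5052 0.01  ]
```

```bash
cat >> h.py <<'E'
def Rdown(ydir):  # tool x = -z world, y=ydir (angle deg)
    a=np.radians(ydir); y=np.array([np.cos(a),np.sin(a),0]); x=np.array([0,0,-1.]); return np.stack([x,y,np.cross(x,y)],1)
def to(p,yd=None):
    s=arm.get_state(); C=R.from_euler('xyz',s['ee_rot']).as_matrix()
    T=C if yd is None else Rdown(yd)
    d=C.T@(np.array(p)-s['eef_pos'])/0.04; r=R.from_matrix(C.T@T).as_rotvec(degrees=True)/4
    print('t %.2f'%s['t'],'pos',s['eef_pos'].round(4),'ydir',np.degrees(np.arctan2(C[1,1],C[0,1])).round(2),'tilt',np.degrees(np.arccos(-C[2,0])).round(2),'w',round(s['width'],4),'F',np.round(s['force'],1),'q',s['q'].round(2))
    n=max(abs(d).max(),abs(r).max()); print('total',d.round(3),r.round(3),'min rows',n.round(2))
    return d,r
E
python3 - <<'E'
from h import *
to([.45,-.35,.35],90)
s=arm.get_state();C=R.from_euler('xyz',s['ee_rot']).as_matrix();print(C.round(3))
print(cams.grab_frame('wrist')['hand_eye'])
E
```

```text
t 0.15 pos [ 0.2082 -0.6417  0.2258] ydir 107.97 tilt 0.08 w 0.0876 F [ 0.7  0.9 -1. ] q [-0.97  0.36  0.01 -0.   -1.22 -0.29]
total [-3.099  5.075  7.999] [ 4.493 -0.005 -0.019] min rows 8.0
[[-0.001 -0.309  0.951]
 [ 0.001  0.951  0.309]
 [-1.     0.001 -0.   ]]
[[ 4.69004297e-05  2.65592045e-01 -9.64085506e-01 -1.59229167e-01]
 [ 9.99999998e-01 -4.90413444e-05  3.51373799e-05  3.57865211e-05]
 [-3.79478408e-05 -9.64085506e-01 -2.65592047e-01 -7.10898168e-02]
 [ 0.00000000e+00  0.00000000e+00  0.00000000e+00  1.00000000e+00]]
```

Run:
```python
from h import *
to([.56,-.25,.36],90)
```

```text
t 0.20 pos [ 0.2082 -0.6418  0.226 ] ydir 107.98 tilt 0.06 w 0.0877 F [ 0.5 -0.   0.4] q [-0.97  0.36  0.01 -0.   -1.22 -0.29]
total [-3.345  6.606 11.387] [ 4.494e+00 -4.000e-03 -1.400e-02] min rows 11.39
```

Request:
carry_out(
  deltas=[
    [-1,0.5,0.5,0.9,0,0],
    [-1,0.9,0.9,0.9,0,0],
    [-1,0.9,0.9,0.9,0,0],
    [-0.5,0.9,0.9,0.9,0,0],
    [0,0.9,0.9,0.9,0,0],
  ],
)

```text
t: 0.7
eef_pos: [0.3262, -0.4739, 0.3493]
ee_rot: [2.086, 1.562, 2.065]
force: [1.0, -0.7, -0.1]
width: 0.0875
```

Run:
```python
from h import *
to([.56,-.25,.36],90)
```

```text
t 0.70 pos [ 0.3262 -0.4739  0.3493] ydir 88.84 tilt 0.52 w 0.0875 F [ 1.  -0.7 -0.1] q [-0.63  0.15  0.   -0.   -1.44 -0.96]
total [-0.249  5.718  5.73 ] [-0.29  -0.063 -0.114] min rows 5.73
```

Request:
carry_out(
  deltas=[
    [0,1,1,0,0,0],
    [-0.1,1,1,0,0,0],
    [-0.1,1,1,0,0,0],
    [0,1,1,0,0,0],
    [0,1,1,0,0,0],
  ],
)

```text
t: 1.2
eef_pos: [0.5057, -0.299, 0.3591]
ee_rot: [1.515, 1.564, 1.492]
force: [0.1, -0.7, -0.8]
width: 0.0876
```

Request:
carry_out(
  deltas=[
    [0,0.7,0.7,0,0,0],
    [0,0,0.3,0,0,0],
  ],
)

```text
t: 1.4
eef_pos: [0.55, -0.2665, 0.359]
ee_rot: [1.473, 1.564, 1.454]
force: [-0.4, -0.3, -0.4]
width: 0.0875
```

Run:
```python
from h import *
to([.56,-.25,.36],90)
grab('wrist','w1'); grab('scene','s1')
```

```text
t 1.40 pos [ 0.55   -0.2665  0.359 ] ydir 88.91 tilt 0.41 w 0.0875 F [-0.4 -0.3 -0.4] q [-0.14  0.2   0.09 -0.01 -1.46 -1.45]
total [-0.021  0.418  0.243] [-0.274  0.011 -0.102] min rows 0.42
```

View pics/w1.png

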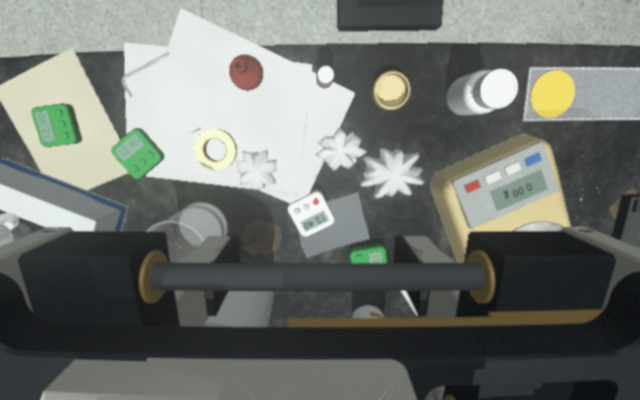

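View pics/s1.png

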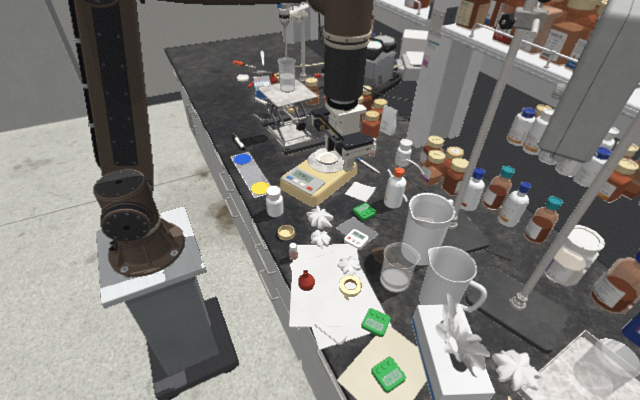

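Run:
```python
from h import *
crop('w1',220,40,350,130,6)
crop('w1',360,50,490,140,6) if 0 else crop('w1',360,50,600,140,3.3)
crop('w1',270,180,380,260,7)
crop('s1',220,60,340,240,3.3)
```

```text
(no output)
```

View pics/w1_c220_40.png

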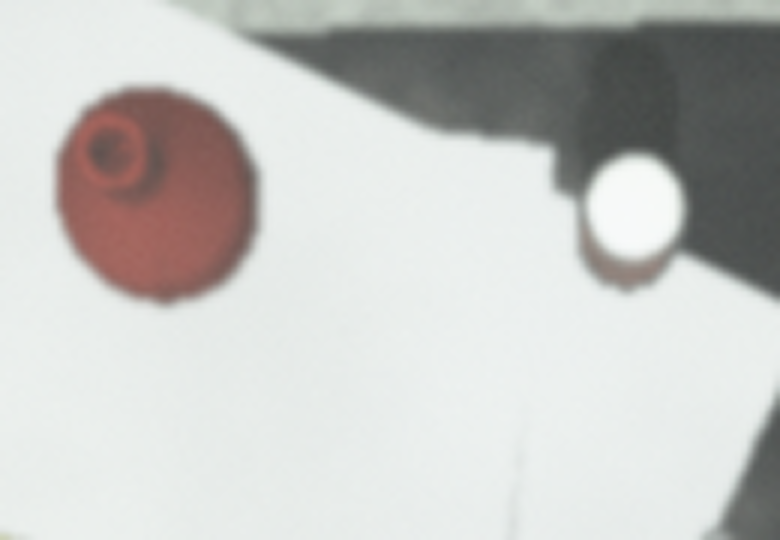

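View pics/w1_c360_50.png

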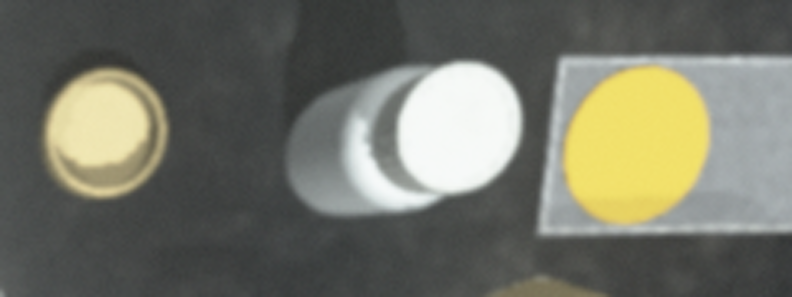

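View pics/w1_c270_180.png

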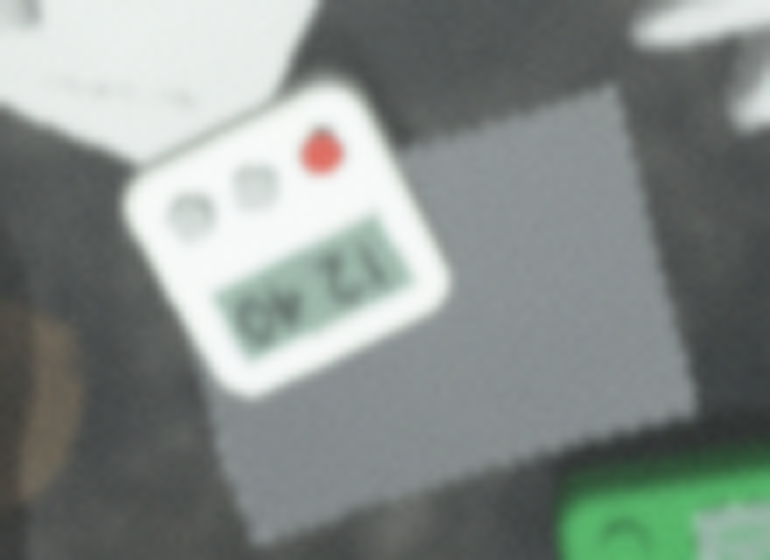

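View pics/s1_c220_60.png

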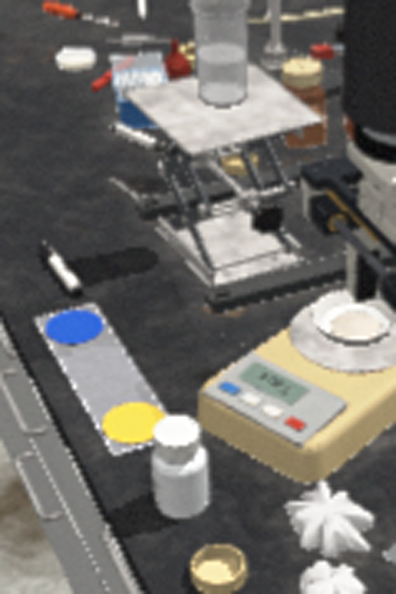

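Run:
```python
from h import *
np.set_printoptions(precision=4,suppress=True)
c=lambda f,u0,v0,k,u,v,z:world(f,u0+(u+.5)/k-.5,v0+(v+.5)/k-.5,z)
A=lambda u,v,z:c('w1',220,40,6,u,v,z)
B=lambda u,v,z:c('w1',360,50,3.3,u,v,z)
D=lambda u,v,z:c('w1',270,180,7,u,v,z)
S=lambda u,v,z:c('s1',220,60,3.3,u,v,z)
print('bulb body',A(158,195,.025),'neck',A(112,152,.075))
print('vial',A(635,207,.061))
print('cap',B(105,133,.02),S(219,563,.02))
print('bottle',B(460,127,.108),S(176,433,.108))
print('yel',B(637,144,.004),S(135,423,.004),'blue',S(74,326,.004))
t=[D(*p,.02) for p in[(128,185),(340,68),(462,285),(245,408)]]
print('timer corners',t,np.mean(t,0)); 
# sides
for e in [((170,148),(290,88)),((375,105),(445,245)),((300,385),(410,330)),((130,222),(210,365))]:
    d=D(*e[1],.02)-D(*e[0],.02); print(np.degrees(np.arctan2(d[1],d[0])))
print('jack plate front edge (z .13?)',[S(*p,.13) for p in[(130,92),(197,150),(320,115)]])
print('jack base',[S(*p,.01) for p in[(210,280),(300,260),(205,300)]])
print('scale corners',[world('w1',u,v,.06) for u,v in[(432,184),(536,135),(568,195)]])
```

```text
bulb body [ 0.4046 -0.3688  0.025 ] neck [ 0.4026 -0.3682  0.075 ]
vial [ 0.415  -0.2492  0.061 ]
cap [ 0.434  -0.1446  0.02  ] [ 0.435  -0.1455  0.02  ]
bottle [ 0.4406 -0.0246  0.108 ] [ 0.4386 -0.0313  0.108 ]
yel [0.4388 0.1298 0.004 ] [0.4404 0.1251 0.004 ] blue [0.4372 0.3481 0.004 ]
timer corners [array([ 0.619 , -0.3145,  0.02  ]), array([ 0.5908, -0.2621,  0.02  ]), array([ 0.6466, -0.2327,  0.02  ]), array([ 0.6781, -0.2876,  0.02  ])] [ 0.6336 -0.2742  0.02  ]
115.93760926910373
25.087843251608987
116.84020187700916
25.908675330381037
jack plate front edge (z .13?) [array([0.6614, 0.7187, 0.13  ]), array([0.6824, 0.5039, 0.13  ]), array([0.8873, 0.5286, 0.13  ])]
jack base [array([0.6374, 0.3643, 0.01  ]), array([0.7717, 0.3572, 0.01  ]), array([0.6125, 0.3221, 0.01  ])]
scale corners [array([ 0.5769, -0.0848,  0.06  ]), array([0.5036, 0.0705, 0.06  ]), array([0.5989, 0.1411, 0.06  ])]
```

Run:
```python
from h import *
to([.56,.08,.34],90)
```

```text
t 1.50 pos [ 0.5493 -0.2686  0.3583] ydir 88.84 tilt 0.39 w 0.0877 F [-0.3 -1.3 -0.7] q [-0.14  0.2   0.09 -0.01 -1.46 -1.45]
total [0.517 8.716 0.092] [-0.289 -0.01  -0.097] min rows 8.72
```

Request:
carry_out(
  deltas=[
    [0.2,1,0,-0.3,0,-0.1],
    [0.1,1,0,0,0,0],
    [0.1,1,0,0,0,0],
    [0,1,0,0,0,0],
    [0,1,0,0,0,0],
  ],
)

```text
t: 2.0
eef_pos: [0.5473, -0.0711, 0.34]
ee_rot: [-2.744, 1.566, -2.754]
force: [-0.3, 0.1, -0.2]
width: 0.0877
```

Request:
carry_out(
  deltas=[
    [0,1,0.1,0,0,0],
    [0,1,0.1,0,0,0],
    [0,1,0,0,0,0],
    [0,0.7,0,0,0,0],
    [0,0,0,0,0,0],
  ],
)

```text
t: 2.5
eef_pos: [0.5543, 0.0804, 0.3405]
ee_rot: [-2.78, 1.567, -2.793]
force: [0.5, -0.3, 0.1]
width: 0.0873
```

Run:
```python
from h import *
to([.44,-.026,.2],90)
grab('wrist','w2')
```

```text
t 2.50 pos [0.5543 0.0804 0.3405] ydir 89.23 tilt 0.22 w 0.0873 F [ 0.5 -0.3  0.1] q [ 0.49  0.12 -0.05 -0.   -1.41 -2.08]
total [ 3.525 -2.694 -2.81 ] [-0.192 -0.051  0.019] min rows 3.52
```

View pics/w2.png

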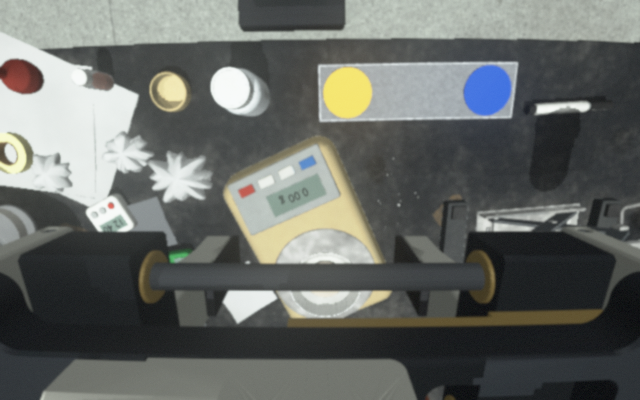

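Wrist view shows whole mat: yellow (347,93), blue (488,90), bottle top (231,91), cap (169,91). I'll measure pads by colour and view crops.

Run:
```python
from h import *
np.set_printoptions(precision=4,suppress=True)
for f in('w2','w1','s1'):
    im=cv2.imread('pics/%s.png'%f); hsv=cv2.cvtColor(im,cv2.COLOR_BGR2HSV)
    for n,lo,hi in(('yel',(22,120,130),(32,255,255)),('blue',(105,140,120),(120,255,255))):
        m=cv2.inRange(hsv,lo,hi); k,l,st,ce=cv2.connectedComponentsWithStats(m)
        for i in np.argsort(-st[1:,4])[:2]+1:
            print(f,n,st[i],world(f,*ce[i],.004))
crop('w2',140,50,290,130,5.3); crop('w2',300,50,540,130,3.3)
```

```text
w2 yel [ 324   68   47   49 1833] [0.4391 0.129  0.004 ]
w2 blue [ 464   66   47   49 1774] [0.4367 0.349  0.004 ]
w2 blue [304 163   1   1   1] [0.5486 0.0595 0.004 ]
w1 yel [ 531   71   43   46 1543] [0.4391 0.1288 0.004 ]
w1 blue [528 155  11   9  55] [0.548  0.1128 0.004 ]
s1 yel [251 182  19  12 167] [0.4366 0.1286 0.004 ]
s1 blue [234 154  17  10 132] [0.437  0.3468 0.004 ]
s1 blue [598 148  12   7  50] [ 1.9274 -0.2995  0.004 ]
```

View pics/w2_c140_50.png

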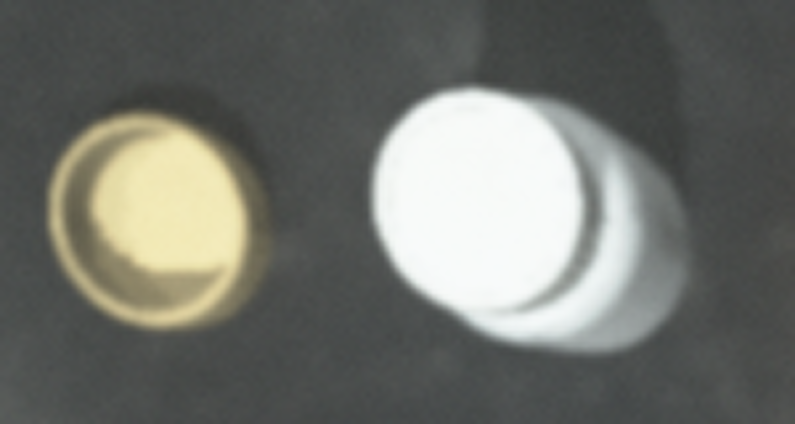

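View pics/w2_c300_50.png

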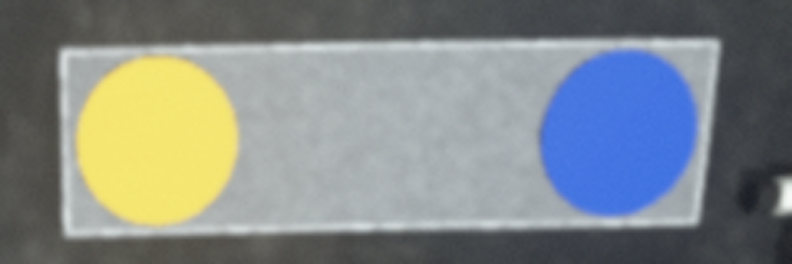

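Run:
```python
from h import *
np.set_printoptions(precision=4,suppress=True)
c=lambda u,v,z:world('w2',140+(u+.5)/5.3-.5,50+(v+.5)/5.3-.5,z)
print(c(478,200,.108),c(148,220,.02)); P=c(478,200,.108)
to([P[0],P[1],.2],90)
```

```text
[ 0.4406 -0.0248  0.108 ] [ 0.4339 -0.1443  0.02  ]
t 2.55 pos [0.5542 0.0792 0.3406] ydir 89.21 tilt 0.22 w 0.0875 F [-0.1 -0.4 -0.3] q [ 0.49  0.12 -0.05 -0.   -1.41 -2.08]
total [ 3.53  -2.633 -2.794] [-0.197 -0.05   0.023] min rows 3.53
```

Request:
carry_out(
  deltas=[
    [0.8,-0.7,-0.7,-0.2,0,0],
    [0.8,-0.7,-0.7,0,0,0],
    [0.8,-0.7,-0.7,0,0,0],
    [0.6,-0.5,-0.6,0,0,0],
    [0.3,0,0,0,0,0],
  ],
)

```text
t: 3.05
eef_pos: [0.4427, -0.0317, 0.208]
ee_rot: [-1.341, 1.57, -1.345]
force: [0.7, 1.3, 1.5]
width: 0.0877
```

Run:
```python
from h import *
to([.4406,-.0247,.047],90)
```

```text
t 3.05 pos [ 0.4427 -0.0317  0.208 ] ydir 89.78 tilt 0.06 w 0.0877 F [0.7 1.3 1.5] q [ 0.38 -0.02 -0.5   0.   -1.09 -1.95]
total [ 4.024  0.179 -0.055] [-0.055  0.004  0.015] min rows 4.02
```

Request:
carry_out(
  deltas=[
    [0.5,0.18,-0.05,0,0,0],
    [0.9,0,0,0,0,0],
    [0.9,0,0,0,0,0],
    [0.2,0,0,0,0,0],
  ],
)

```text
t: 3.45
eef_pos: [0.4385, -0.0316, 0.1068]
ee_rot: [-0.022, 1.566, -0.035]
force: [-0.2, 0.5, 0.5]
width: 0.0875
```

Run:
```python
from h import *
to([.4406,-.0247,.047],90)
```

```text
t 3.45 pos [ 0.4385 -0.0316  0.1068] ydir 89.27 tilt 0.29 w 0.0875 F [-0.2  0.5  0.5] q [ 0.38  0.09 -0.66  0.   -0.82 -1.97]
total [1.494 0.172 0.043] [-0.182  0.073  0.002] min rows 1.49
```

Request:
carry_out(
  deltas=[
    [0,0.2,0.05,-0.2,0,0],
    [0,0,0,0,0,0],
  ],
)

```text
t: 3.65
eef_pos: [0.4406, -0.025, 0.1075]
ee_rot: [-0.333, 1.566, -0.333]
force: [-0.4, 0.0, 1.2]
width: 0.0876
```

Run:
```python
from h import *
to([.4406,-.0247,.047],90)
grab('wrist','w3')
to([.4406,-.0247,.047],90)
```

```text
t 3.65 pos [ 0.4406 -0.025   0.1075] ydir 90.0 tilt 0.25 w 0.0876 F [-0.4  0.   1.2] q [ 0.4   0.09 -0.65  0.   -0.83 -1.97]
total [ 1.514  0.009 -0.007] [0.001 0.059 0.02 ] min rows 1.51
t 3.70 pos [ 0.4407 -0.0249  0.1078] ydir 90.0 tilt 0.27 w 0.0876 F [-0.3 -0.3  0.1] q [ 0.4   0.09 -0.65  0.   -0.83 -1.97]
total [ 1.519  0.008 -0.01 ] [-0.001  0.067  0.016] min rows 1.52
```

View pics/w3.png

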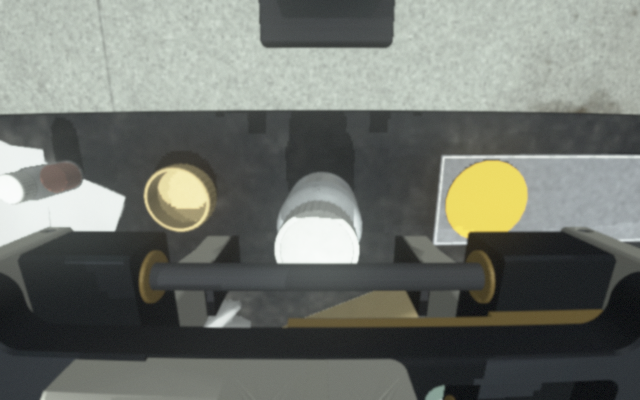

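Bottle is centred between the fingers (col 317). Descend and grip.

Request:
carry_out(
  deltas=[
    [0.7,0,0,0,0,0],
    [0.7,0,0,0,0,0],
    [0.1,0,0,0,0,0],
    [0,0,0,0,0,0],
  ],
)

```text
t: 4.1
eef_pos: [0.447, -0.0231, 0.0529]
ee_rot: [0.134, 1.554, 0.136]
force: [-0.1, 0.0, -0.1]
width: 0.0876
```

Request:
carry_out(
  deltas=[
    [0,0,0,0,0,0],
    [0,0,0,0,0,0],
    [0,0,0,0,0,0],
    [0,0,0,0,0,0],
    [0,0,0,0,0,0],
  ],
  hand=1,
  newtons=20,
)

```text
t: 4.6
eef_pos: [0.45, -0.022, 0.0577]
ee_rot: [0.19, 1.547, 0.193]
force: [-0.1, -0.8, -1.8]
width: 0.0578
```

Run:
```python
from h import *
to([.4406,-.0247,.047],90)
```

```text
t 4.60 pos [ 0.45   -0.022   0.0577] ydir 90.19 tilt 1.39 w 0.0578 F [-0.1 -0.8 -1.8] q [ 0.4   0.17 -0.71  0.01 -0.67 -1.97]
total [ 0.262 -0.068 -0.241] [ 0.047  0.34  -0.066] min rows 0.34
```

Request:
carry_out(
  deltas=[
    [0,0,0,0,0,0],
    [0,0,0,0,0,0],
  ],
  hand=0,
)

```text
t: 4.8
eef_pos: [0.4499, -0.022, 0.0579]
ee_rot: [0.191, 1.546, 0.194]
force: [-0.6, 0.2, -0.4]
width: 0.0688
```

Run:
```python
from h import *
to([.4406,-.0247,.047],90)
for i in range(3):
    grab('wrist','w4'); 
to([.4406,-.0247,.047],90)
```

```text
t 4.80 pos [ 0.4499 -0.022   0.0579] ydir 90.19 tilt 1.4 w 0.0688 F [-0.6  0.2 -0.4] q [ 0.4   0.17 -0.71  0.01 -0.67 -1.97]
total [ 0.267 -0.067 -0.24 ] [ 0.046  0.343 -0.067] min rows 0.34
t 4.95 pos [ 0.4499 -0.022   0.0578] ydir 90.19 tilt 1.39 w 0.0804 F [ 0.3 -0.5  0.2] q [ 0.4   0.17 -0.71  0.01 -0.67 -1.97]
total [ 0.265 -0.068 -0.239] [ 0.047  0.341 -0.066] min rows 0.34
```

View pics/w4.png

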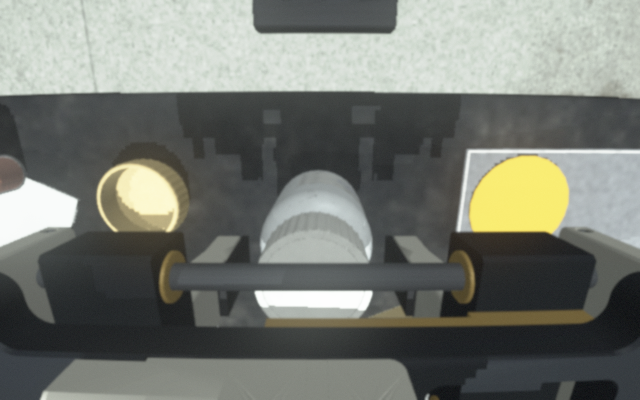

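Request:
carry_out(
  deltas=[
    [0,-0.07,-0.24,0,0.34,0],
    [0,0,0,0,0,0],
  ],
)

```text
t: 5.15
eef_pos: [0.4393, -0.0251, 0.0574]
ee_rot: [2.106, 1.566, 2.109]
force: [0.2, 0.1, 0.8]
width: 0.087
```

Run:
```python
from h import *
to([.4406,-.0247,.047],90)
```

```text
t 5.15 pos [ 0.4393 -0.0251  0.0574] ydir 90.2 tilt 0.3 w 0.087 F [0.2 0.1 0.8] q [ 0.39  0.17 -0.71 -0.01 -0.7  -1.95]
total [0.261 0.008 0.034] [ 0.051 -0.038 -0.063] min rows 0.26
```

Request:
carry_out(
  deltas=[
    [0.26,0,0.03,0,0,0],
    [0,0,0,0,0,0],
  ],
)

```text
t: 5.35
eef_pos: [0.4406, -0.0251, 0.0463]
ee_rot: [1.998, 1.566, 2.001]
force: [-0.8, -0.0, 0.2]
width: 0.0875
```

Run:
```python
from h import *
to([.4406,-.0247,.047],90)
```

```text
t 5.35 pos [ 0.4406 -0.0251  0.0463] ydir 90.18 tilt 0.3 w 0.0875 F [-0.8 -0.   0.2] q [ 0.39  0.19 -0.71 -0.01 -0.67 -1.95]
total [-0.017  0.009 -0.   ] [ 0.045 -0.031 -0.068] min rows 0.07
```

Request:
carry_out(
  deltas=[
    [0,0,0,0,0,0],
    [0,0,0,0,0,0],
    [0,0,0,0,0,0],
    [0,0,0,0,0,0],
  ],
  hand=1,
  newtons=20,
)

```text
t: 5.75
eef_pos: [0.4405, -0.0251, 0.0457]
ee_rot: [2.223, 1.566, 2.227]
force: [-0.5, 1.3, 0.3]
width: 0.0612
```

Request:
carry_out(
  deltas=[
    [-0.3,0,0,0,0,0],
    [-0.6,0,0,0,0,0],
    [-0.6,0,0,0,0,0],
    [0,0,0,0,0,0],
  ],
)

```text
t: 6.15
eef_pos: [0.4394, -0.0257, 0.1067]
ee_rot: [2.688, 1.563, 2.691]
force: [0.8, 0.9, -1.4]
width: 0.0586
```

Run:
```python
from h import *
to([.437,.349,.1],90)
```

```text
t 6.15 pos [ 0.4394 -0.0257  0.1067] ydir 90.17 tilt 0.42 w 0.0586 F [ 0.8  0.9 -1.4] q [ 0.39  0.09 -0.64 -0.01 -0.84 -1.95]
total [ 0.198  9.367 -0.031] [ 0.042 -0.095 -0.046] min rows 9.37
```

Request:
carry_out(
  deltas=[
    [0,0.5,0,0,0,0],
    [0,0.8,0,0,0,0],
    [0,0.9,0,0,0,0],
    [0,0.9,0,0,0,0],
    [0,0.9,0,0,0,0],
  ],
)

```text
t: 6.65
eef_pos: [0.4369, 0.1356, 0.1055]
ee_rot: [2.706, 1.562, 2.701]
force: [1.0, -0.1, -2.7]
width: 0.0586
```

Request:
carry_out(
  deltas=[
    [0,0.9,0,0,0,0],
    [0,0.9,0,0,0,0],
    [0,0.9,0,0,0,0],
    [0,0.9,0,0,0,0],
    [0,0.6,0,0,0,0],
  ],
)

```text
t: 7.15
eef_pos: [0.4346, 0.3106, 0.1024]
ee_rot: [2.992, 1.56, 2.987]
force: [0.4, -1.1, -2.1]
width: 0.0586
```

Run:
```python
from h import *
to([.437,.349,.08],90)
```

```text
t 7.15 pos [0.4346 0.3106 0.1024] ydir 89.73 tilt 0.65 w 0.0586 F [ 0.4 -1.1 -2.1] q [ 0.98  0.25 -0.45 -0.01 -0.87 -2.55]
total [0.561 0.96  0.061] [-0.067 -0.16  -0.025] min rows 0.96
```

Request:
carry_out(
  deltas=[
    [0.4,0.95,0.06,-0.07,-0.15,0],
    [0,0,0,0,0,0],
  ],
)

```text
t: 7.35
eef_pos: [0.4368, 0.3526, 0.0847]
ee_rot: [1.83, 1.569, 1.832]
force: [-1.2, -1.6, -2.2]
width: 0.0583
```

Run:
```python
from h import *
to([.437,.349,.051],90)
grab('scene','s2')
crop('s2',210,100,330,220,5)
```

```text
t 7.35 pos [0.4368 0.3526 0.0847] ydir 90.12 tilt 0.1 w 0.0583 F [-1.2 -1.6 -2.2] q [ 1.03  0.31 -0.42 -0.   -0.84 -2.59]
total [ 0.842 -0.092  0.005] [ 0.029 -0.007 -0.025] min rows 0.84
```

View pics/s2_c210_100.png

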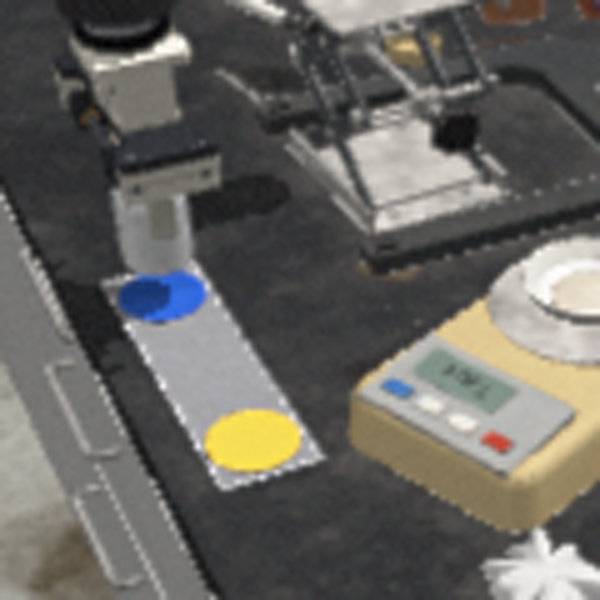

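Request:
carry_out(
  deltas=[
    [0.4,-0.09,0,0,0,0],
    [0.25,0,0,0,0,0],
    [0,0,0,0,0,0],
  ],
)

```text
t: 7.7
eef_pos: [0.4359, 0.3454, 0.0577]
ee_rot: [-2.892, 1.568, -2.891]
force: [0.0, -0.2, -1.8]
width: 0.059
```

Run:
```python
from h import *
to([.437,.349,.0495],90)
```

```text
t 7.70 pos [0.4359 0.3454 0.0577] ydir 90.05 tilt 0.17 w 0.059 F [ 0.  -0.2 -1.8] q [ 1.02  0.34 -0.46 -0.   -0.78 -2.59]
total [0.204 0.09  0.029] [ 0.013 -0.04   0.01 ] min rows 0.2
```

Request:
carry_out(
  deltas=[
    [0.15,0.09,0.03,0,0,0],
    [0,0,0,0,0,0],
  ],
)

```text
t: 7.9
eef_pos: [0.4375, 0.3485, 0.0519]
ee_rot: [-2.932, 1.568, -2.932]
force: [-0.8, -1.1, -2.3]
width: 0.0583
```

Run:
```python
from h import *
to([.437,.349,.0495],90)
```

```text
t 7.90 pos [0.4375 0.3485 0.0519] ydir 89.99 tilt 0.15 w 0.0583 F [-0.8 -1.1 -2.3] q [ 1.02  0.35 -0.46 -0.   -0.77 -2.59]
total [ 0.059  0.012 -0.013] [-0.002 -0.037  0.008] min rows 0.06
```

Request:
carry_out(
  deltas=[
    [0.06,0.01,-0.01,0,0,0],
    [0.02,0,0,0,0,0],
  ],
)

```text
t: 8.1
eef_pos: [0.4381, 0.3495, 0.0502]
ee_rot: [2.285, 1.57, 2.285]
force: [-2.7, -1.9, 5.7]
width: 0.0588
```

Request:
carry_out(
  deltas=[
    [0,0,0,0,0,0],
    [0,0,0,0,0,0],
    [0,0,0,0,0,0],
    [0,0,0,0,0,0],
  ],
  hand=0,
)

```text
t: 8.5
eef_pos: [0.4389, 0.3505, 0.0518]
ee_rot: [1.229, 1.567, 1.229]
force: [-0.5, -1.4, 0.6]
width: 0.0843
```

Request:
carry_out(
  deltas=[
    [-0.3,0,0,0,0,0],
    [-0.9,0,0,0,0,0],
    [-0.9,0,0,0,0,0],
    [-0.8,0,0,0,0,0],
    [0,0,0,0,0,0],
  ],
)

```text
t: 9.0
eef_pos: [0.4389, 0.3495, 0.1745]
ee_rot: [0.94, 1.569, 0.941]
force: [-0.3, 0.1, 0.2]
width: 0.0875
```

Run:
```python
from h import *
to([.404,-.369,.2],90)
grab('wrist','w5');grab('scene','s3')
crop('s3',210,100,330,220,5)
```

```text
t 9.00 pos [0.4389 0.3495 0.1745] ydir 90.04 tilt 0.12 w 0.0875 F [-0.3  0.1  0.2] q [ 1.02  0.21 -0.32  0.   -1.04 -2.59]
total [ -0.667 -17.961  -0.885] [ 0.011  0.017 -0.023] min rows 17.96
```

View pics/s3_c210_100.png

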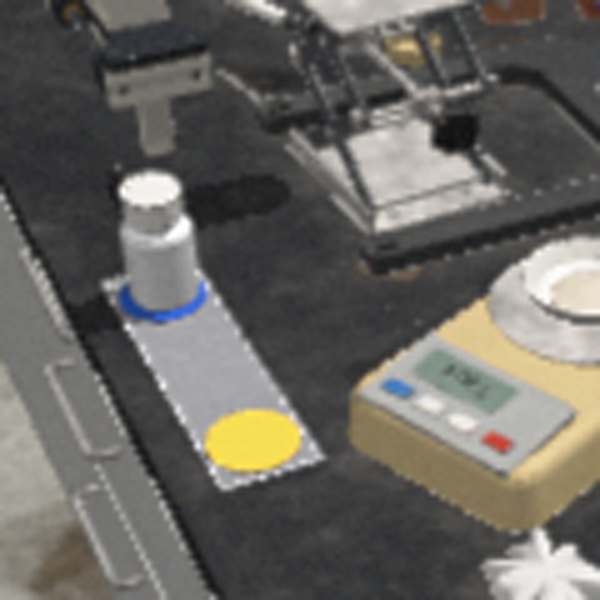

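View pics/w5.png

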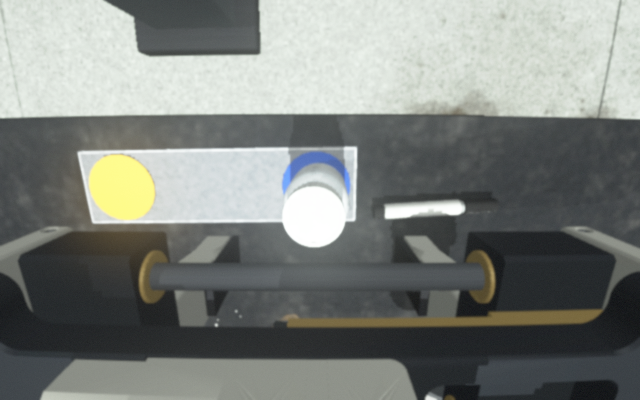

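Request:
carry_out(
  deltas=[
    [-0.4,-1,0,0,0,0],
    [-0.2,-1,0,0,0,0],
    [-0.1,-1,0,0,0,0],
    [0,-1,0,0,0,0],
    [0,-1,0,0,0,0],
  ],
)

```text
t: 9.6
eef_pos: [0.4349, 0.1437, 0.1954]
ee_rot: [-2.389, 1.558, -2.383]
force: [0.4, -0.6, 0.0]
width: 0.0877
```

Request:
carry_out(
  deltas=[
    [0,-1,0,0,0,0],
    [0,-1,0,0,0,0],
    [0,-1,0,0,0,0],
    [0,-1,0,0,0,0],
    [0,-1,0,0,0,0],
  ],
)

```text
t: 10.1
eef_pos: [0.4309, -0.0652, 0.1936]
ee_rot: [-2.548, 1.551, -2.54]
force: [0.9, 0.1, 0.3]
width: 0.0872
```

Request:
carry_out(
  deltas=[
    [0,-1,0,0,0,0],
    [0,-1,0,0,0,0],
    [0,-1,0,0,0,0],
    [0,-1,0,0,0,0],
    [0,-1,0,0,0,0],
  ],
)

```text
t: 10.6
eef_pos: [0.4273, -0.2733, 0.1916]
ee_rot: [-2.762, 1.545, -2.754]
force: [1.7, -0.5, 0.7]
width: 0.0874
```

Run:
```python
from h import *
to([.404,-.369,.2],90)
```

```text
t 10.60 pos [ 0.4273 -0.2733  0.1916] ydir 90.44 tilt 1.48 w 0.0874 F [ 1.7 -0.5  0.7] q [-0.17  0.12 -0.4   0.02 -1.08 -1.4 ]
total [-0.172 -2.39  -0.605] [ 0.109 -0.343  0.138] min rows 2.39
```

Request:
carry_out(
  deltas=[
    [0,-1,-0.3,0.1,-0.3,0.1],
    [0,-1,-0.3,0,0,0],
    [0,-0.4,0,0,0,0],
    [0,0,0,0,0,0],
  ],
)

```text
t: 11.0
eef_pos: [0.3988, -0.3764, 0.187]
ee_rot: [3.042, 1.559, 3.037]
force: [0.5, 0.3, -0.9]
width: 0.0875
```

Run:
```python
from h import *
to([.404,-.369,.2],90)
grab('wrist','w6')
```

```text
t 11.00 pos [ 0.3988 -0.3764  0.187 ] ydir 89.72 tilt 0.65 w 0.0875 F [ 0.5  0.3 -0.9] q [-0.4   0.19 -0.32  0.   -1.07 -1.18]
total [-0.326  0.186  0.125] [-0.069 -0.161 -0.016] min rows 0.33
```

View pics/w6.png

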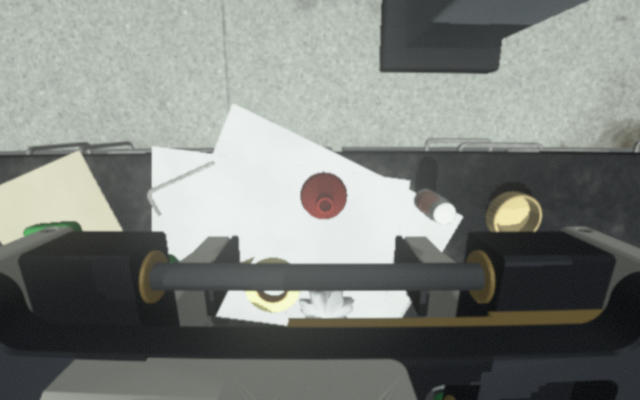

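Run:
```python
from h import *
im=cv2.imread('pics/w6.png').astype(int); m=((im[:,:,2]-im[:,:,1]>40)&(np.arange(640)[None]<400)&(np.arange(640)[None]>250)&(np.arange(400)[:,None]<240)&(np.arange(400)[:,None]>150)).astype(np.uint8)
ys,xs=np.nonzero(m);print(xs.min(),xs.max(),ys.min(),ys.max(),xs.mean(),ys.mean())
P=world('w6',(xs.min()+xs.max())/2,(ys.min()+ys.max())/2,.026);print(P, world('w6',xs.mean(),ys.mean(),.026), world('w6',325,205,.075))
to([P[0],P[1],.1],90)
```

```text
303 344 186 217 322.7826086956522 203.16337285902503
[ 0.41133698 -0.36851872  0.026     ] [ 0.41321847 -0.36930479  0.026     ] [ 0.40221968 -0.36827179  0.075     ]
t 11.05 pos [ 0.3986 -0.3754  0.1868] ydir 89.74 tilt 0.68 w 0.0881 F [-0.2  0.  -0.3] q [-0.4   0.19 -0.32  0.   -1.07 -1.18]
total [2.167 0.17  0.342] [-0.066 -0.168 -0.024] min rows 2.17
```

Run:
```python
from h import *
print(world('w6',324,195.5,.026))
to([.404,-.3685,.09],90)
```

```text
[ 0.40458341 -0.36798003  0.026     ]
t 11.05 pos [ 0.3986 -0.3754  0.1868] ydir 89.74 tilt 0.68 w 0.0881 F [-0.2  0.  -0.3] q [-0.4   0.19 -0.32  0.   -1.07 -1.18]
total [2.419 0.169 0.161] [-0.066 -0.168 -0.024] min rows 2.42
```

Request:
carry_out(
  deltas=[
    [0.5,0.17,0.16,-0.06,-0.17,0],
    [0.9,0,0,0,0,0],
    [0.7,0,0,0,0,0],
    [0,0,0,0,0,0],
  ],
)

```text
t: 11.45
eef_pos: [0.4047, -0.3649, 0.0997]
ee_rot: [1.633, 1.568, 1.634]
force: [-0.9, -0.0, 0.6]
width: 0.0878
```

Run:
```python
from h import *
to([.404,-.3685,.09],90)
grab('wrist','w7')
```

```text
t 11.45 pos [ 0.4047 -0.3649  0.0997] ydir 90.05 tilt 0.16 w 0.0878 F [-0.9 -0.   0.6] q [-0.38  0.27 -0.44 -0.   -0.87 -1.19]
total [ 0.242 -0.09  -0.018] [ 0.013 -0.002 -0.039] min rows 0.24
```

View pics/w7.png

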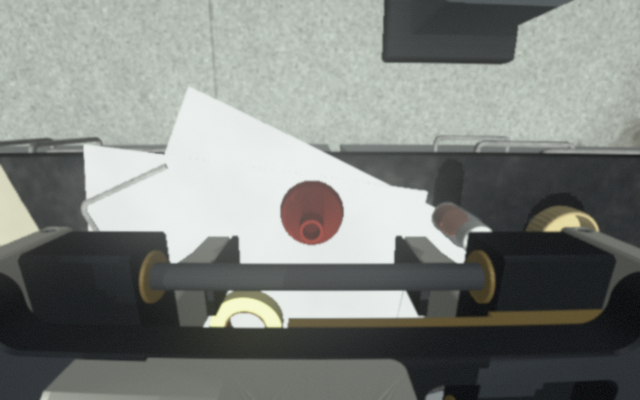

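Request:
carry_out(
  deltas=[
    [0.5,-0.09,0,0,0,0],
    [0.7,0,0,0,0,0],
    [0.5,0,0,0,0,0],
    [0,0,0,0,0,0],
  ],
)

```text
t: 11.9
eef_pos: [0.4111, -0.3692, 0.0389]
ee_rot: [-0.364, 1.561, -0.357]
force: [0.1, 0.4, -0.1]
width: 0.0874
```

Run:
```python
from h import *
print(world('w7',312,213,.026))
to([.4042,-.3685,.013],90)
```

```text
[ 0.40534983 -0.36824652  0.026     ]
t 11.90 pos [ 0.4111 -0.3692  0.0389] ydir 90.38 tilt 0.56 w 0.0874 F [ 0.1  0.4 -0.1] q [-0.38  0.35 -0.49 -0.   -0.72 -1.19]
total [ 0.646  0.021 -0.178] [0.095 0.132 0.05 ] min rows 0.65
```

Request:
carry_out(
  deltas=[
    [0.35,0.02,-0.17,0.1,0.13,0.05],
    [0.25,0,0,0,0,0],
    [0,0,0,0,0,0],
  ],
)

```text
t: 12.2
eef_pos: [0.407, -0.369, 0.0178]
ee_rot: [-0.515, 1.566, -0.514]
force: [-0.3, 0.3, 0.8]
width: 0.0877
```

Run:
```python
from h import *
to([.4045,-.3685,.013],90)
```

```text
t 12.20 pos [ 0.407  -0.369   0.0178] ydir 90.07 tilt 0.29 w 0.0877 F [-0.3  0.3  0.8] q [-0.38  0.38 -0.52  0.   -0.67 -1.19]
total [ 0.119  0.013 -0.063] [0.017 0.063 0.036] min rows 0.12
```

Request:
carry_out(
  deltas=[
    [0.12,0.01,-0.06,0,0.06,0.03],
    [0,0,0,0,0,0],
  ],
)

```text
t: 12.4
eef_pos: [0.4051, -0.3689, 0.0137]
ee_rot: [-0.681, 1.569, -0.679]
force: [-0.1, -0.1, 0.7]
width: 0.0874
```

Request:
carry_out(
  deltas=[
    [0,0,0,0,0,0],
    [0,0,0,0,0,0],
    [0,0,0,0,0,0],
    [0,0,0,0,0,0],
    [0,0,0,0,0,0],
  ],
  hand=1,
  newtons=15,
)

```text
t: 12.9
eef_pos: [0.4059, -0.3694, 0.0149]
ee_rot: [-0.574, 1.567, -0.573]
force: [0.3, 0.0, 0.3]
width: 0.0531
```

Run:
```python
from h import *
to([.4045,-.3685,.013],90)
```

```text
t 12.90 pos [ 0.4059 -0.3694  0.0149] ydir 90.09 tilt 0.2 w 0.0531 F [0.3 0.  0.3] q [-0.38  0.38 -0.52  0.   -0.67 -1.19]
total [ 0.048  0.023 -0.034] [0.023 0.043 0.028] min rows 0.05
```

Request:
carry_out(
  deltas=[
    [0,0,0,0,0,0],
    [0,0,0,0,0,0],
  ],
)

```text
t: 13.1
eef_pos: [0.4058, -0.3694, 0.0149]
ee_rot: [-0.567, 1.567, -0.566]
force: [-0.4, 0.1, -0.6]
width: 0.0506
```

Request:
carry_out(
  deltas=[
    [-0.3,0,0,0,0,0],
    [-0.7,0,0,0,0,0],
    [-0.9,0,0,0,0,0],
    [-0.9,0,0,0,0,0],
    [0,0,0,0,0,0],
  ],
)

```text
t: 13.6
eef_pos: [0.4045, -0.3691, 0.133]
ee_rot: [-1.693, 1.569, -1.692]
force: [0.6, -0.5, -1.4]
width: 0.0506
```

Run:
```python
from h import *
to([.439,.129,.14],90)
grab('scene','s4'); crop('s4',240,220,400,320,5)
```

```text
t 13.60 pos [ 0.4045 -0.3691  0.133 ] ydir 90.11 tilt 0.08 w 0.0506 F [ 0.6 -0.5 -1.4] q [-0.38  0.23 -0.4   0.   -0.94 -1.19]
total [-0.193 12.451  0.885] [ 0.027 -0.002  0.02 ] min rows 12.45
```

View pics/s4_c240_220.png

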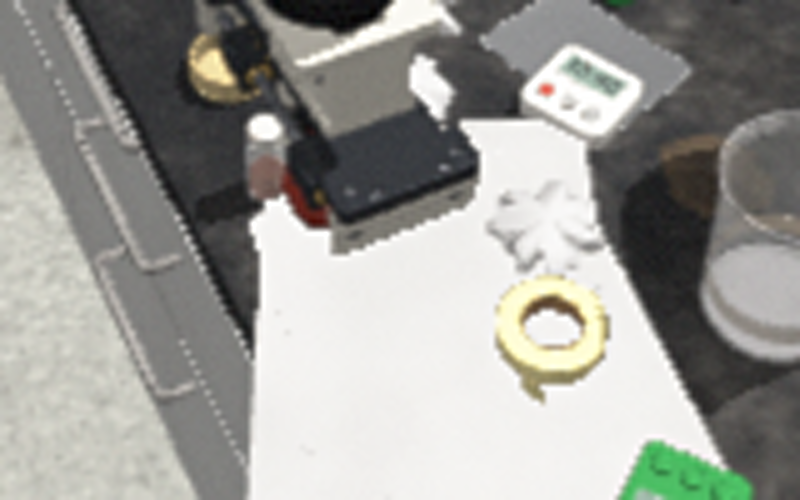

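Request:
carry_out(
  deltas=[
    [-0.2,0.5,0.1,0,0,0],
    [-0.1,0.9,0.1,0,0,0],
    [0,0.9,0.1,0,0,0],
    [0,0.9,0.1,0,0,0],
    [0,0.9,0.1,0,0,0],
  ],
)

```text
t: 14.15
eef_pos: [0.4212, -0.2019, 0.1415]
ee_rot: [2.836, 1.565, 2.829]
force: [0.8, 0.2, -0.1]
width: 0.0507
```

Request:
carry_out(
  deltas=[
    [0,0.9,0.1,0,0,0],
    [0,0.9,0.1,0,0,0],
    [0,0.9,0.1,0,0,0],
    [0,0.9,0,0,0,0],
    [0,0.9,0,0,0,0],
  ],
)

```text
t: 14.65
eef_pos: [0.4311, -0.015, 0.1397]
ee_rot: [2.983, 1.561, 2.975]
force: [0.9, -0.3, -0.4]
width: 0.0505
```

Request:
carry_out(
  deltas=[
    [0,0.9,0,0,0,0],
    [0,0.9,0,0,0,0],
    [0,0.7,0,0,0,0],
    [0,0,0,0,0,0],
  ],
)

```text
t: 15.05
eef_pos: [0.4294, 0.0917, 0.1385]
ee_rot: [3.073, 1.558, 3.069]
force: [-0.1, -0.3, -0.8]
width: 0.0507
```

Run:
```python
from h import *
to([.438,.129,.1],90)
```

```text
t 15.05 pos [0.4294 0.0917 0.1385] ydir 89.75 tilt 0.72 w 0.0507 F [-0.1 -0.3 -0.8] q [ 0.65  0.05 -0.6  -0.01 -0.93 -2.22]
total [0.959 0.933 0.224] [-0.064 -0.18  -0.013] min rows 0.96
```

Request:
carry_out(
  deltas=[
    [0.3,0.93,0.25,-0.06,-0.18,0],
    [0.6,0,0,0,0,0],
    [0,0,0,0,0,0],
  ],
)

```text
t: 15.35
eef_pos: [0.4382, 0.1298, 0.1008]
ee_rot: [2.958, 1.57, 2.96]
force: [-0.7, -0.3, -0.7]
width: 0.0506
```

Run:
```python
from h import *
to([.4395,.129,.0189],90)
```

```text
t 15.35 pos [0.4382 0.1298 0.1008] ydir 90.08 tilt 0.06 w 0.0506 F [-0.7 -0.3 -0.7] q [ 0.72  0.13 -0.62 -0.   -0.82 -2.29]
total [ 2.047 -0.021  0.034] [ 0.021 -0.016 -0.003] min rows 2.05
```

Request:
carry_out(
  deltas=[
    [0.5,0,0.03,0,0,0],
    [0.7,0,0,0,0,0],
    [0.4,0,0,0,0,0],
    [0,0,0,0,0,0],
  ],
)

```text
t: 15.75
eef_pos: [0.44, 0.1277, 0.0373]
ee_rot: [-2.494, 1.57, -2.494]
force: [0.3, -0.5, 0.8]
width: 0.051
```

Run:
```python
from h import *
to([.4395,.129,.0189],90)
```

```text
t 15.75 pos [0.44   0.1277 0.0373] ydir 90.03 tilt 0.06 w 0.051 F [ 0.3 -0.5  0.8] q [ 0.71  0.23 -0.69 -0.   -0.65 -2.28]
total [ 0.46   0.032 -0.011] [ 0.009 -0.012  0.009] min rows 0.46
```

Request:
carry_out(
  deltas=[
    [0.38,0.03,0,0,0,0],
    [0,0,0,0,0,0],
  ],
)

```text
t: 15.95
eef_pos: [0.4406, 0.1281, 0.0237]
ee_rot: [-2.073, 1.57, -2.073]
force: [-0.5, 0.2, -0.6]
width: 0.0503
```

Run:
```python
from h import *
to([.4395,.129,.0189],90)
```

```text
t 15.95 pos [0.4406 0.1281 0.0237] ydir 89.98 tilt 0.06 w 0.0503 F [-0.5  0.2 -0.6] q [ 0.71  0.25 -0.71  0.   -0.61 -2.29]
total [ 0.119  0.023 -0.027] [-0.004 -0.007  0.012] min rows 0.12
```

Request:
carry_out(
  deltas=[
    [0.1,0.02,-0.03,0,0,0],
    [0,0,0,0,0,0],
  ],
)

```text
t: 16.15
eef_pos: [0.4404, 0.129, 0.0217]
ee_rot: [0.227, 1.569, 0.226]
force: [0.2, 0.7, -0.4]
width: 0.0506
```

Run:
```python
from h import *
to([.4395,.129,.0189],90)
```

```text
t 16.15 pos [0.4404 0.129  0.0217] ydir 89.96 tilt 0.08 w 0.0506 F [ 0.2  0.7 -0.4] q [ 0.72  0.26 -0.71  0.   -0.6  -2.29]
total [ 0.07  -0.    -0.022] [-0.01   0.021 -0.005] min rows 0.07
```

Request:
carry_out(
  deltas=[
    [0.09,0,-0.02,0,0,0],
    [0,0,0,0,0,0],
  ],
)

```text
t: 16.35
eef_pos: [0.4405, 0.1296, 0.0195]
ee_rot: [0.499, 1.566, 0.499]
force: [0.3, -0.0, -0.7]
width: 0.0506
```

Run:
```python
from h import *
to([.4395,.129,.0189],90)
```

```text
t 16.35 pos [0.4405 0.1296 0.0195] ydir 89.97 tilt 0.25 w 0.0506 F [ 0.3 -0.  -0.7] q [ 0.72  0.26 -0.71  0.   -0.59 -2.29]
total [ 0.015 -0.015 -0.025] [-0.007  0.055 -0.03 ] min rows 0.05
```

Request:
carry_out(
  deltas=[
    [0.05,-0.01,-0.02,0,0.05,0],
    [0,0,0,0,0,0],
  ],
)

```text
t: 16.55
eef_pos: [0.4408, 0.1299, 0.0189]
ee_rot: [0.933, 1.567, 0.934]
force: [-1.2, -0.4, -0.3]
width: 0.0505
```

Run:
```python
from h import *
to([.4395,.129,.0189],90)
grab('scene','s5'); crop('s5',220,140,320,220,6)
```

```text
t 16.55 pos [0.4408 0.1299 0.0189] ydir 90.05 tilt 0.24 w 0.0505 F [-1.2 -0.4 -0.3] q [ 0.72  0.26 -0.71 -0.   -0.59 -2.29]
total [-0.001 -0.024 -0.032] [ 0.012  0.035 -0.048] min rows 0.05
```

View pics/s5_c220_140.png

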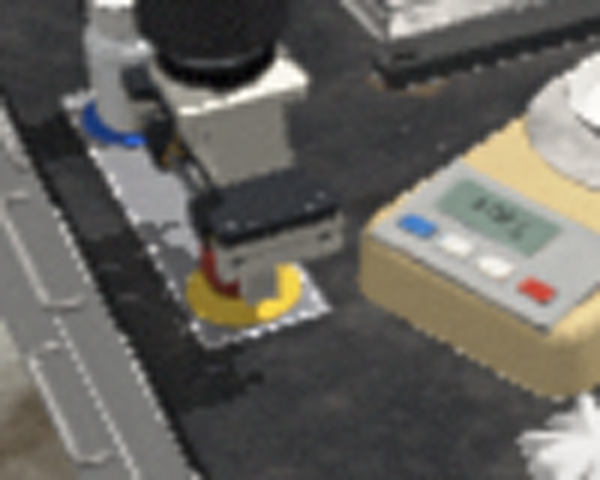

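Request:
carry_out(
  deltas=[
    [0.05,-0.02,-0.03,0,0,0],
    [0,0,0,0,0,0],
  ],
)

```text
t: 16.8
eef_pos: [0.4412, 0.1302, 0.0183]
ee_rot: [0.739, 1.563, 0.741]
force: [0.3, -0.1, -0.8]
width: 0.0507
```

Request:
carry_out(
  deltas=[
    [0,0,0,0,0,0],
    [0,0,0,0,0,0],
    [0,0,0,0,0,0],
    [0,0,0,0,0,0],
  ],
  hand=0,
)

```text
t: 17.2
eef_pos: [0.4407, 0.13, 0.0179]
ee_rot: [0.789, 1.564, 0.79]
force: [-0.1, -0.8, 0.1]
width: 0.077
```

Request:
carry_out(
  deltas=[
    [-0.2,0,0,0,0,0],
    [-0.7,0,0,0,0,0],
    [-0.9,0,0,0,0,0],
    [-0.9,0,0,0,0,0],
    [-0.5,0,0,0,0,0],
  ],
)

```text
t: 17.7
eef_pos: [0.4377, 0.1274, 0.1489]
ee_rot: [-2.668, 1.568, -2.667]
force: [0.9, 0.7, 1.0]
width: 0.0873
```

Run:
```python
from h import *
to([.434,-.1445,.16],180)
grab('wrist','w8'); grab('scene','s6'); crop('s6',220,140,320,220,6)
```

```text
t 17.70 pos [0.4377 0.1274 0.1489] ydir 90.09 tilt 0.16 w 0.0873 F [0.9 0.7 1. ] q [ 0.72  0.07 -0.56 -0.   -0.95 -2.29]
total [-0.269 -6.797 -0.104] [-2.2479e+01 -4.2000e-02 -1.3000e-02] min rows 22.48
```

View pics/s6_c220_140.png

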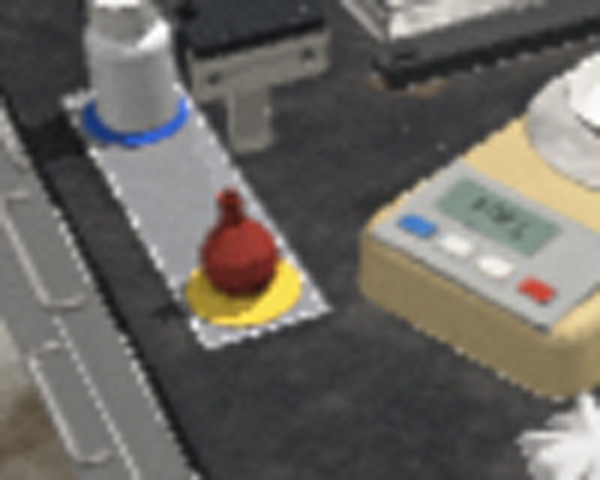

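View pics/w8.png

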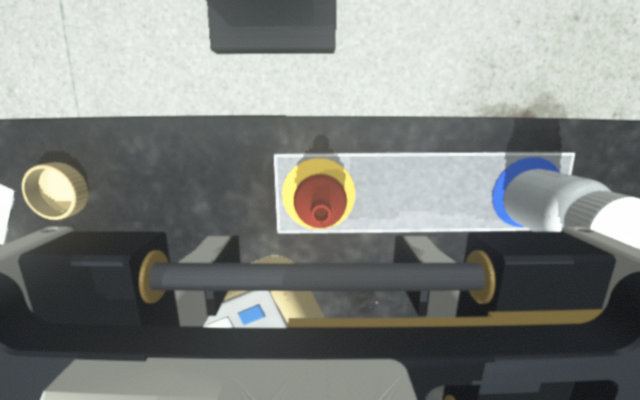

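Request:
carry_out(
  deltas=[
    [-0.3,-0.8,0,-1,0,0],
    [0,-0.8,-0.05,-1,0,0],
    [0,-0.8,-0.1,-1,0,0],
    [0,-0.78,-0.16,-1,0,0],
    [0,-0.77,-0.22,-1,0,0],
  ],
)

```text
t: 18.3
eef_pos: [0.44, -0.0342, 0.1624]
ee_rot: [0.613, 1.568, 0.983]
force: [1.0, -0.4, 0.4]
width: 0.0879
```

Request:
carry_out(
  deltas=[
    [0,-0.75,-0.27,-1,0,0],
    [0,-0.73,-0.32,-1,0,0],
    [0,-0.7,-0.37,-1,0,0],
    [0,-0.7,-0.4,-1,0,0],
    [0,0,0,-1,0,0],
  ],
)

```text
t: 18.8
eef_pos: [0.4416, -0.1697, 0.1606]
ee_rot: [1.438, 1.568, 2.168]
force: [0.2, 1.5, -0.4]
width: 0.0874
```

Run:
```python
from h import *
to([.434,-.1445,.16],180)
```

```text
t 18.80 pos [ 0.4416 -0.1697  0.1606] ydir 131.86 tilt 0.19 w 0.0874 F [ 0.2  1.5 -0.4] q [ 0.05  0.08 -0.51 -0.   -0.98 -0.89]
total [0.017 0.596 0.279] [-12.034   0.025  -0.041] min rows 12.03
```

Request:
carry_out(
  deltas=[
    [0,0.3,0.15,-1,0,0],
    [0,0.3,0.15,-1,0,0],
    [0,0,0,-1,0,0],
    [0,0,0,-1,0,0],
    [0,0,0,-1,0,0],
  ],
)

```text
t: 19.3
eef_pos: [0.4301, -0.1453, 0.1582]
ee_rot: [1.68, 1.562, 2.769]
force: [0.4, 1.0, -0.1]
width: 0.0879
```

Request:
carry_out(
  deltas=[
    [0,0,0,-1,0,0],
    [0,0,0,-1,0,0],
    [0,0,0,-1,0,0],
    [0,0,0,-1,0,0],
    [0,0,0,-1,0,0],
  ],
)

```text
t: 19.8
eef_pos: [0.4274, -0.1451, 0.1563]
ee_rot: [1.412, 1.557, 2.865]
force: [0.7, 0.7, 0.1]
width: 0.0876
```

Run:
```python
from h import *
to([.434,-.1445,.16],180)
```

```text
t 19.80 pos [ 0.4274 -0.1451  0.1563] ydir 173.22 tilt 0.77 w 0.0876 F [0.7 0.7 0.1] q [ 0.11  0.06 -0.55 -0.01 -0.98 -0.22]
total [-0.094 -0.162  0.035] [-1.695  0.042 -0.188] min rows 1.7
```

Request:
carry_out(
  deltas=[
    [0,-0.16,0.03,-0.9,0,-0.2],
    [0.5,0,0,-0.8,0,0],
    [0.7,0,0,0,0,0],
    [0.3,0,0,0,0,0],
    [0,0,0,0,0,0],
  ],
)

```text
t: 20.3
eef_pos: [0.4324, -0.1445, 0.0937]
ee_rot: [0.004, 1.568, 1.583]
force: [0.4, -0.5, -0.0]
width: 0.0875
```

Run:
```python
from h import *
to([.434,-.1445,.06],180)
grab('wrist','w9')
print(pix('w9',[.434,-.1445,.02]))
```

```text
t 20.30 pos [ 0.4324 -0.1445  0.0937] ydir -179.56 tilt 0.16 w 0.0875 F [ 0.4 -0.5 -0. ] q [ 0.11  0.14 -0.63 -0.   -0.8  -0.1 ]
total [ 0.842 -0.039 -0.003] [ 0.111  0.04  -0.   ] min rows 0.84
[315.03650843 212.21911278]
```

View pics/w9.png

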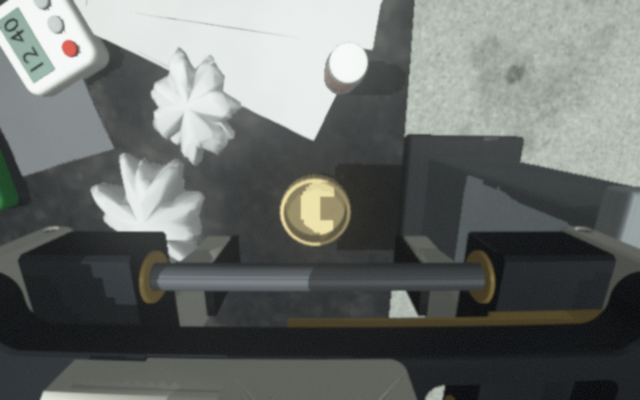

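Run:
```python
from h import *
for z in(0,.03): print(world('w9',205,190,z),world('w9',180,255,z),world('w9',150,210,z),world('w9',240,105,z))
print(world('w9',347,62,.061))
```

```text
[ 0.52903815 -0.15759132  0.        ] [ 0.55804176 -0.09612482  0.        ] [ 0.579947   -0.13916192  0.        ] [ 0.49472222 -0.22762369  0.        ]
[ 0.51767668 -0.16455398  0.03      ] [ 0.54323697 -0.11038481  0.03      ] [ 0.56254161 -0.14831253  0.03      ] [ 0.48743476 -0.22627208  0.03      ]
[ 0.41571566 -0.24951074  0.061     ]
```

Request:
carry_out(
  deltas=[
    [0.6,-0.04,0,0.1,0,0],
    [0.8,0,0,0,0,0],
    [0.3,0,0,0,0,0],
    [0,0,0,0,0,0],
  ],
)

```text
t: 20.75
eef_pos: [0.4377, -0.1443, 0.0281]
ee_rot: [-1.217, 1.563, 0.355]
force: [-0.8, 0.0, 1.1]
width: 0.0877
```

Run:
```python
from h import *
to([.434,-.1445,.003],180)
```

```text
t 20.75 pos [ 0.4377 -0.1443  0.0281] ydir -179.93 tilt 0.43 w 0.0877 F [-0.8  0.   1.1] q [ 0.11  0.24 -0.7  -0.   -0.62 -0.11]
total [ 0.626  0.097 -0.006] [0.017 0.037 0.1  ] min rows 0.63
```

Request:
carry_out(
  deltas=[
    [0.4,0.12,0,0,0,0.1],
    [0,0,0,0,0,0],
  ],
)

```text
t: 20.95
eef_pos: [0.4343, -0.1443, 0.0137]
ee_rot: [-0.651, 1.568, 0.922]
force: [-0.6, -1.4, 0.0]
width: 0.0874
```

Run:
```python
from h import *
to([.434,-.1445,.003],180)
```

```text
t 20.95 pos [ 0.4343 -0.1443  0.0137] ydir -179.91 tilt 0.18 w 0.0874 F [-0.6 -1.4  0. ] q [ 0.11  0.27 -0.72 -0.   -0.58 -0.1 ]
total [ 0.266  0.008 -0.006] [0.023 0.036 0.027] min rows 0.27
```

Request:
carry_out(
  deltas=[
    [0.26,0.03,0,0,0,0],
    [0,0,0,0,0,0],
  ],
)

```text
t: 21.15
eef_pos: [0.435, -0.1442, 0.0049]
ee_rot: [-1.148, 1.565, 0.425]
force: [0.5, -0.3, -0.7]
width: 0.0877
```

Run:
```python
from h import *
to([.434,-.1445,.003],180)
```

```text
t 21.15 pos [ 0.435  -0.1442  0.0049] ydir -179.88 tilt 0.36 w 0.0877 F [ 0.5 -0.3 -0.7] q [ 0.11  0.28 -0.73 -0.   -0.55 -0.1 ]
total [ 0.047  0.025 -0.009] [0.03  0.037 0.081] min rows 0.08
```

Request:
carry_out(
  deltas=[
    [0.04,0.03,0,0,0,0.06],
    [0,0,0,0,0,0],
  ],
)

```text
t: 21.35
eef_pos: [0.4347, -0.1441, 0.0043]
ee_rot: [-0.889, 1.567, 0.685]
force: [1.0, -1.1, 0.1]
width: 0.0875
```

Request:
carry_out(
  deltas=[
    [0,0,0,0,0,0],
    [0,0,0,0,0,0],
    [0,0,0,0,0,0],
    [0,0,0,0,0,0],
    [0,0,0,0,0,0],
  ],
  hand=1,
  newtons=15,
)

```text
t: 21.85
eef_pos: [0.4354, -0.1441, 0.0052]
ee_rot: [-1.073, 1.565, 0.501]
force: [0.2, 0.1, -0.5]
width: 0.0568
```

Run:
```python
from h import *
to([.438,.239,.1],180)
```

```text
t 21.85 pos [ 0.4354 -0.1441  0.0052] ydir -179.85 tilt 0.31 w 0.0568 F [ 0.2  0.1 -0.5] q [ 0.11  0.28 -0.72 -0.   -0.56 -0.1 ]
total [-2.345 -0.101  9.583] [0.038 0.037 0.068] min rows 9.58
```

Request:
carry_out(
  deltas=[
    [-0.3,0,0,0,0,0],
    [-0.8,0,0,0,0,0],
    [-1,0,0,0,0,0],
    [-1,0,0,0,0,0],
    [-0.5,0,0,0,0,0],
  ],
)

```text
t: 22.35
eef_pos: [0.4314, -0.1448, 0.1506]
ee_rot: [1.264, 1.565, 2.837]
force: [0.7, 1.2, -0.6]
width: 0.0566
```

Run:
```python
from h import *
to([.438,.239,.145],180)
grab('scene','s7');crop('s7',220,140,340,260,5)
```

```text
t 22.35 pos [ 0.4314 -0.1448  0.1506] ydir -179.89 tilt 0.35 w 0.0566 F [ 0.7  1.2 -0.6] q [ 0.11  0.06 -0.56 -0.   -0.95 -0.11]
total [ 0.156 -0.183  9.594] [ 0.028  0.026 -0.082] min rows 9.59
```

View pics/s7_c220_140.png

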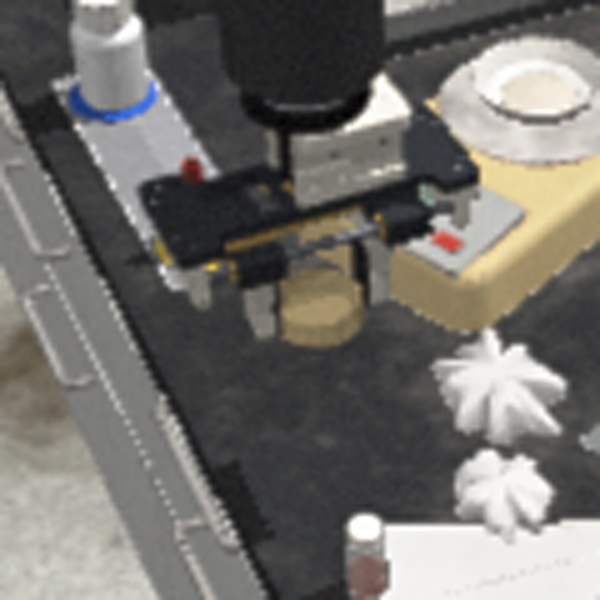

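Cap held level. Travel along +y (tool z).

Request:
carry_out(
  deltas=[
    [0,-0.05,0.5,0,0,0],
    [0,-0.05,0.9,0,0,0],
    [0,-0.05,0.9,0,0,0],
    [0,0,0.9,0,0,0],
    [0,0,0.9,0,0,0],
  ],
)

```text
t: 22.9
eef_pos: [0.4388, 0.0212, 0.1545]
ee_rot: [-0.595, 1.568, 0.971]
force: [1.3, 0.1, -0.9]
width: 0.0571
```

Request:
carry_out(
  deltas=[
    [0,-0.05,0.9,0,0,0],
    [0,-0.05,0.9,0,0,0],
    [0,0,0.9,0,0,0],
    [0,0,0.9,0,0,0],
    [0,0,0.9,0,0,0],
  ],
)

```text
t: 23.4
eef_pos: [0.4414, 0.2084, 0.1539]
ee_rot: [-0.358, 1.568, 1.207]
force: [1.1, 0.2, 0.3]
width: 0.0567
```

Run:
```python
from h import *
to([.438,.239,.12],180.5)
```

```text
t 23.40 pos [0.4414 0.2084 0.1539] ydir 179.7 tilt 0.16 w 0.0567 F [1.1 0.2 0.3] q [ 0.84  0.11 -0.49 -0.   -0.96 -0.85]
total [0.849 0.089 0.763] [-0.2    0.038  0.015] min rows 0.85
```

Request:
carry_out(
  deltas=[
    [0.3,0.08,0.76,-0.2,0,0],
    [0.6,0,0,0,0,0],
    [0,0,0,0,0,0],
  ],
)

```text
t: 23.7
eef_pos: [0.4379, 0.2449, 0.1164]
ee_rot: [-0.46, 1.567, 1.125]
force: [-1.2, -0.5, -0.4]
width: 0.0565
```

Run:
```python
from h import *
to([.438,.239,.009],180.5)
```

```text
t 23.70 pos [0.4379 0.2449 0.1164] ydir -179.2 tilt 0.22 w 0.0565 F [-1.2 -0.5 -0.4] q [ 0.9   0.18 -0.52 -0.   -0.87 -0.89]
total [ 2.685  0.005 -0.157] [0.075 0.049 0.024] min rows 2.68
```

Request:
carry_out(
  deltas=[
    [0.6,0,-0.15,0,0,0],
    [0.8,0,0,0,0,0],
    [0.5,0,0,0,0,0],
    [0,0,0,0,0,0],
  ],
)

```text
t: 24.1
eef_pos: [0.4396, 0.2389, 0.041]
ee_rot: [-0.734, 1.565, 0.851]
force: [-0.5, 0.2, -0.4]
width: 0.0566
```

Run:
```python
from h import *
to([.438,.239,.009],180.5)
```

```text
t 24.10 pos [0.4396 0.2389 0.041 ] ydir -179.19 tilt 0.34 w 0.0566 F [-0.5  0.2 -0.4] q [ 0.89  0.28 -0.6   0.   -0.68 -0.88]
total [ 0.801  0.043 -0.001] [0.079 0.063 0.056] min rows 0.8
```

Request:
carry_out(
  deltas=[
    [0.45,0.06,0,0.08,0,0.06],
    [0,0,0,0,0,0],
  ],
)

```text
t: 24.3
eef_pos: [0.4383, 0.2388, 0.0249]
ee_rot: [-0.144, 1.566, 1.435]
force: [-0.3, -0.8, -1.2]
width: 0.0566
```

Run:
```python
from h import *
to([.438,.239,.009],180.5)
```

```text
t 24.30 pos [0.4383 0.2388 0.0249] ydir -179.54 tilt 0.28 w 0.0566 F [-0.3 -0.8 -1.2] q [ 0.89  0.3  -0.62 -0.   -0.64 -0.88]
total [0.398 0.008 0.002] [-0.011  0.069  0.01 ] min rows 0.4
```

Request:
carry_out(
  deltas=[
    [0.38,0.02,0,0,0.05,0],
    [0,0,0,0,0,0],
  ],
)

```text
t: 24.5
eef_pos: [0.4393, 0.2399, 0.0129]
ee_rot: [-0.807, 1.566, 0.772]
force: [-0.7, -0.0, 0.0]
width: 0.0566
```

Run:
```python
from h import *
to([.438,.239,.0072],180.5)
```

```text
t 24.50 pos [0.4393 0.2399 0.0129] ydir -179.52 tilt 0.29 w 0.0566 F [-0.7 -0.   0. ] q [ 0.89  0.32 -0.63  0.   -0.61 -0.89]
total [ 0.142  0.034 -0.022] [-0.005  0.049  0.052] min rows 0.14
```

Request:
carry_out(
  deltas=[
    [0.14,0.04,-0.02,0,0.05,0.05],
    [0,0,0,0,0,0],
  ],
)

```text
t: 24.7
eef_pos: [0.4391, 0.2401, 0.01]
ee_rot: [-0.864, 1.567, 0.716]
force: [-0.4, 0.3, -0.2]
width: 0.0568
```

Run:
```python
from h import *
to([.438,.239,.0072],180.5)
```

```text
t 24.70 pos [0.4391 0.2401 0.01  ] ydir -179.49 tilt 0.2 w 0.0568 F [-0.4  0.3 -0.2] q [ 0.89  0.33 -0.63  0.   -0.61 -0.89]
total [ 0.069  0.029 -0.028] [0.002 0.032 0.038] min rows 0.07
```

Request:
carry_out(
  deltas=[
    [0.1,0.05,-0.04,0,0.03,0.04],
    [0,0,0,0,0,0],
  ],
)

```text
t: 24.9
eef_pos: [0.4381, 0.2395, 0.0076]
ee_rot: [-0.705, 1.568, 0.875]
force: [-0.1, -0.1, -0.8]
width: 0.0565
```

Run:
```python
from h import *
to([.438,.239,.0072],180.5)
```

```text
t 24.90 pos [0.4381 0.2395 0.0076] ydir -179.46 tilt 0.18 w 0.0565 F [-0.1 -0.1 -0.8] q [ 0.89  0.33 -0.63  0.   -0.6  -0.89]
total [ 0.009  0.004 -0.012] [0.01  0.035 0.029] min rows 0.03
```

Request:
carry_out(
  deltas=[
    [0.03,0,-0.01,0,0,0],
    [0,0,0,0,0,0],
  ],
)

```text
t: 25.1
eef_pos: [0.4383, 0.2393, 0.0071]
ee_rot: [-0.698, 1.567, 0.883]
force: [-0.3, 0.5, 0.3]
width: 0.0571
```

Request:
carry_out(
  deltas=[
    [0,0,0,0,0,0],
    [0,0,0,0,0,0],
    [0,0,0,0,0,0],
    [0,0,0,0,0,0],
  ],
  hand=0,
)

```text
t: 25.5
eef_pos: [0.438, 0.239, 0.0068]
ee_rot: [-0.669, 1.568, 0.911]
force: [-0.6, -0.5, -0.1]
width: 0.0835
```

Request:
carry_out(
  deltas=[
    [-0.2,0,0,0,0,0],
    [-0.7,0,0,0,0,0],
    [-1,0,0,0,0,0],
    [-1,0,0,0,0,0],
    [-0.8,0,0,0,0,0],
  ],
)

```text
t: 26.0
eef_pos: [0.4352, 0.2357, 0.1568]
ee_rot: [2.404, 1.562, -2.299]
force: [0.2, 0.6, -0.4]
width: 0.0879
```

Run:
```python
from h import *
to([.4155,-.2495,.16],180)
grab('wrist','w10'); grab('scene','s8'); crop('s8',220,120,340,220,6)
print(pix('w10',[.438,.239,.022]))
```

```text
t 26.00 pos [0.4352 0.2357 0.1568] ydir -179.49 tilt 0.5 w 0.0879 F [ 0.2  0.6 -0.4] q [ 0.89  0.13 -0.47 -0.   -0.98 -0.88]
total [ 2.0000e-03  6.0200e-01 -1.2125e+01] [ 0.128 -0.092 -0.083] min rows 12.12
[313.31884343 198.66834409]
```

View pics/s8_c220_120.png

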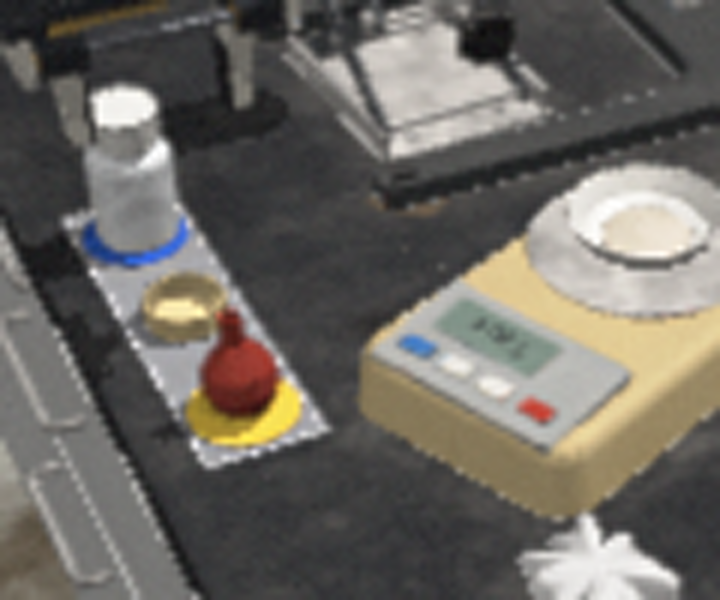

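View pics/w10.png

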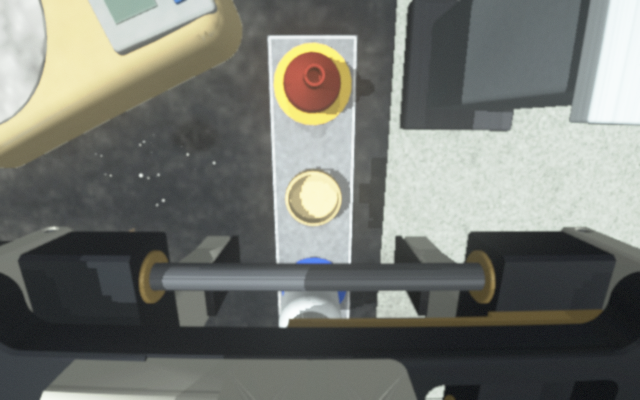

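Request:
carry_out(
  deltas=[
    [0,0.05,-1,0.1,0,0],
    [0,0.05,-1,0,0,0],
    [0,0.05,-1,0,0,0],
    [0,0.05,-1,0,0,0],
    [0,0.05,-1,0,0,0],
  ],
)

```text
t: 26.6
eef_pos: [0.4282, 0.0357, 0.1614]
ee_rot: [-0.981, 1.566, 0.599]
force: [0.3, -0.8, -0.3]
width: 0.0874
```

Request:
carry_out(
  deltas=[
    [0,0.05,-1,0,0,0],
    [0,0.05,-1,0,0,0],
    [0,0.05,-1,0,0,0],
    [0,0.05,-1,0,0,0],
    [0,0.05,-1,0,0,0],
  ],
)

```text
t: 27.1
eef_pos: [0.4171, -0.1724, 0.1619]
ee_rot: [-1.064, 1.564, 0.519]
force: [1.1, 0.9, 0.2]
width: 0.0881
```

Run:
```python
from h import *
to([.4155,-.2495,.16],180)
```

```text
t 27.10 pos [ 0.4171 -0.1724  0.1619] ydir -179.33 tilt 0.39 w 0.0881 F [1.1 0.9 0.2] q [ 0.04  0.04 -0.56 -0.   -0.97 -0.03]
total [ 0.04   0.062 -1.927] [0.168 0.048 0.085] min rows 1.93
```

Request:
carry_out(
  deltas=[
    [0.2,0.05,-1,0.15,0,0.08],
    [0.4,0,-0.8,0,0,0],
    [0.4,0,0,0,0,0],
    [0,0,0,0,0,0],
  ],
)

```text
t: 27.5
eef_pos: [0.4135, -0.2519, 0.1207]
ee_rot: [-0.254, 1.567, 1.311]
force: [-0.0, 1.0, 0.9]
width: 0.0875
```

Run:
```python
from h import *
to([.4155,-.2495,.09],180)
grab('wrist','w11')
print(pix('w11',[.4155,-.2495,.061]))
```

```text
t 27.50 pos [ 0.4135 -0.2519  0.1207] ydir 179.67 tilt 0.19 w 0.0875 F [-0.   1.   0.9] q [-0.14  0.15 -0.54 -0.   -0.88  0.14]
total [ 0.768 -0.05   0.058] [-0.081  0.046  0.012] min rows 0.77
[314.41747894 220.63677291]
```

View pics/w11.png

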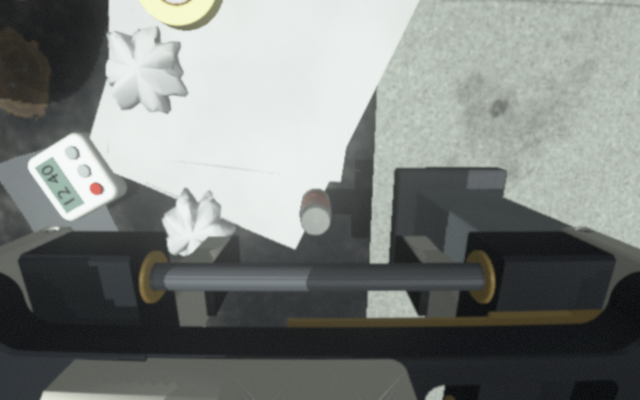

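Run:
```python
from h import *
for z in (0,.02,.04): print(world('w11',235,228,z),world('w11',195,222,z))
to([.4153,-.2497,.026],180)
```

```text
[ 0.49454155 -0.2215083   0.        ] [ 0.53371243 -0.22790638  0.        ]
[ 0.48873052 -0.22881718  0.02      ] [ 0.52510071 -0.2347578   0.02      ]
[ 0.48291949 -0.23612606  0.04      ] [ 0.51648899 -0.24160922  0.04      ]
t 27.55 pos [ 0.4143 -0.2518  0.1218] ydir 179.74 tilt 0.19 w 0.0875 F [ 0.4 -0.7  0.6] q [-0.14  0.14 -0.54 -0.   -0.88  0.14]
total [ 2.396 -0.021  0.048] [-0.064  0.036  0.03 ] min rows 2.4
```

Request:
carry_out(
  deltas=[
    [0.2,-0.04,0.06,-0.08,0,0],
    [0.3,0,0,0,0,0],
    [0,0,0,0,0,0],
    [0,0,0,0,0,0],
  ],
  hand=0.4,
)

```text
t: 27.95
eef_pos: [0.4176, -0.2475, 0.1024]
ee_rot: [-1.229, 1.565, 0.347]
force: [0.6, -0.6, 0.0]
width: 0.0609
```

Run:
```python
from h import *
to([.4153,-.2497,.026],180)
grab('wrist','w12');print(pix('w12',[.4155,-.2495,.061]))
```

```text
t 27.95 pos [ 0.4176 -0.2475  0.1024] ydir -179.68 tilt 0.31 w 0.0609 F [ 0.6 -0.6  0. ] q [-0.13  0.17 -0.57 -0.   -0.83  0.14]
total [ 1.909  0.066 -0.058] [0.079 0.026 0.072] min rows 1.91
[320.27397212 223.17348834]
```

View pics/w12.png

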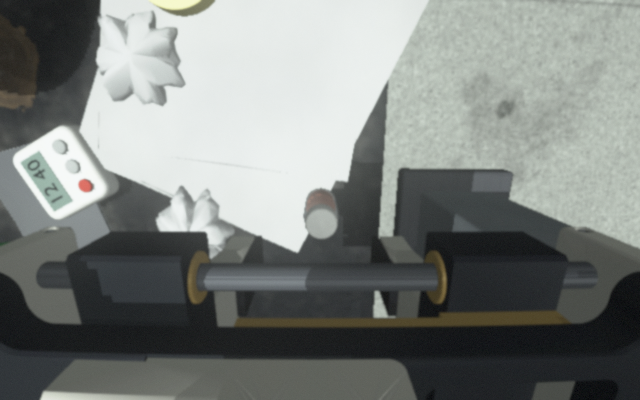

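Request:
carry_out(
  deltas=[
    [0.5,0.06,-0.06,0.08,0,0.07],
    [0.7,0.05,0,0,0,0],
    [0.3,0,0,0,0,0],
    [0,0,0,0,0,0],
  ],
)

```text
t: 28.4
eef_pos: [0.4158, -0.2493, 0.0431]
ee_rot: [-1.466, 1.565, 0.107]
force: [-0.5, 0.1, -0.3]
width: 0.0519
```

Run:
```python
from h import *
to([.4153,-.2497,.026],180)
```

```text
t 28.40 pos [ 0.4158 -0.2493  0.0431] ydir -179.86 tilt 0.33 w 0.0519 F [-0.5  0.1 -0.3] q [-0.13  0.25 -0.63 -0.   -0.68  0.14]
total [ 0.428  0.016 -0.01 ] [0.036 0.009 0.082] min rows 0.43
```

Request:
carry_out(
  deltas=[
    [0.42,0.03,-0.01,0,0,0.08],
    [0,0,0,0,0,0],
  ],
)

```text
t: 28.6
eef_pos: [0.4158, -0.2497, 0.0274]
ee_rot: [-1.495, 1.569, 0.079]
force: [-0.4, -0.0, -0.9]
width: 0.0519
```

Run:
```python
from h import *
to([.4153,-.2497,.026],180)
```

```text
t 28.60 pos [ 0.4158 -0.2497  0.0274] ydir -179.8 tilt 0.09 w 0.0519 F [-0.4 -0.  -0.9] q [-0.13  0.28 -0.65 -0.   -0.64  0.14]
total [ 0.035  0.011 -0.001] [0.05  0.002 0.021] min rows 0.05
```

Request:
carry_out(
  deltas=[
    [0,0,0,0,0,0],
    [0,0,0,0,0,0],
    [0,0,0,0,0,0],
    [0,0,0,0,0,0],
    [0,0,0,0,0,0],
  ],
  hand=1,
  newtons=10,
)

```text
t: 29.1
eef_pos: [0.4184, -0.25, 0.0315]
ee_rot: [-1.74, 1.563, -0.164]
force: [0.5, 0.1, -0.3]
width: 0.0258
```

Request:
carry_out(
  deltas=[
    [0,0,0,0,0,0],
    [0,0,0,0,0,0],
    [0,0,0,0,0,0],
  ],
)

```text
t: 29.4
eef_pos: [0.4185, -0.2501, 0.0318]
ee_rot: [-1.738, 1.563, -0.162]
force: [0.1, 0.5, -0.1]
width: 0.0262
```

Run:
```python
from h import *
to([.4153,-.2497,.026],180)
```

```text
t 29.40 pos [ 0.4185 -0.2501  0.0318] ydir -179.74 tilt 0.46 w 0.0262 F [ 0.1  0.5 -0.1] q [-0.13  0.27 -0.64  0.   -0.65  0.14]
total [0.145 0.081 0.009] [ 0.066 -0.019  0.113] min rows 0.15
```

Request:
carry_out(
  deltas=[
    [-0.2,0,0,0,0,0],
    [-0.5,0,0,0,0,0],
    [-1,0,0,0,0,0],
    [-1,0,0,0,0,0],
    [-0.5,0,0,0,0,0],
  ],
)

```text
t: 29.9
eef_pos: [0.4146, -0.2495, 0.1627]
ee_rot: [1.567, 1.569, -3.141]
force: [0.0, 0.3, -0.7]
width: 0.0259
```

Run:
```python
from h import *
to([.438,.239,.16],180.5)
grab('scene','s9');crop('s9',240,180,340,260,6)
```

```text
t 29.90 pos [ 0.4146 -0.2495  0.1627] ydir -179.75 tilt 0.07 w 0.0259 F [ 0.   0.3 -0.7] q [-0.13  0.1  -0.49  0.   -0.98  0.14]
total [ 0.066 -0.637 12.211] [-0.064  0.    -0.019] min rows 12.21
```

View pics/s9_c240_180.png

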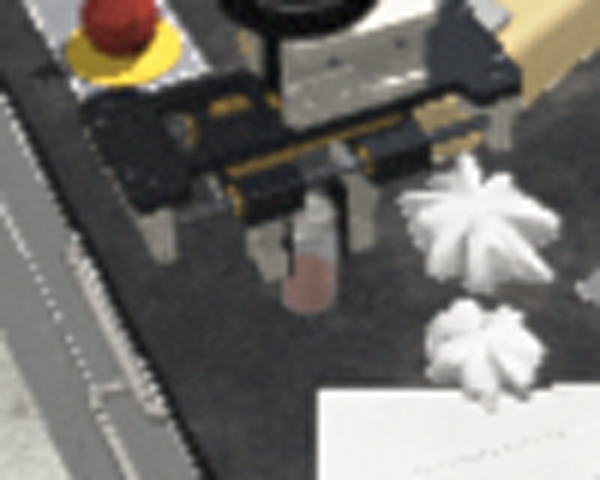

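Request:
carry_out(
  deltas=[
    [0,-0.05,0.5,0,0,0],
    [0,-0.05,0.9,0,0,0],
    [0,-0.05,0.9,0,0,0],
    [0,-0.05,0.9,0,0,0],
    [0,-0.05,0.9,0,0,0],
  ],
)

```text
t: 30.45
eef_pos: [0.426, -0.0844, 0.169]
ee_rot: [-1.781, 1.562, -0.213]
force: [0.9, 0.4, -0.7]
width: 0.0257
```

Request:
carry_out(
  deltas=[
    [0,-0.05,0.9,0,0,0],
    [0,-0.05,0.9,0,0,0],
    [0,-0.05,0.9,0,0,0],
    [0,-0.05,0.9,0,0,0],
    [0,-0.05,0.9,0,0,0],
  ],
)

```text
t: 30.95
eef_pos: [0.4349, 0.1028, 0.1713]
ee_rot: [-1.587, 1.559, -0.019]
force: [0.4, -0.4, -0.5]
width: 0.0256
```

Request:
carry_out(
  deltas=[
    [0,0,0.9,0,0,0],
    [0,0,0.9,0,0,0],
    [0,0,0.6,0,0,0],
    [0,0,0,0,0,0],
  ],
)

```text
t: 31.35
eef_pos: [0.4344, 0.2066, 0.1728]
ee_rot: [-1.489, 1.558, 0.084]
force: [-0.1, -0.3, -1.3]
width: 0.0258
```

Run:
```python
from h import *
to([.438,.239,.12],180.5)
```

```text
t 31.35 pos [0.4344 0.2066 0.1728] ydir -179.89 tilt 0.76 w 0.0258 F [-0.1 -0.3 -1.3] q [ 0.86  0.07 -0.5   0.01 -0.99 -0.87]
total [ 1.321 -0.074  0.807] [-0.097  0.015  0.189] min rows 1.32
```

Request:
carry_out(
  deltas=[
    [0.3,-0.07,0.8,-0.1,0,0.19],
    [0.6,0,0,0,0,0],
    [0.4,0,0,0,0,0],
    [0,0,0,0,0,0],
  ],
)

```text
t: 31.75
eef_pos: [0.4371, 0.2401, 0.1208]
ee_rot: [-0.205, 1.569, 1.376]
force: [0.5, -1.1, -0.3]
width: 0.0258
```

Run:
```python
from h import *
to([.438,.239,.0365],180.5)
grab('wrist','w13'); grab('scene','s10'); crop('s10',220,120,320,200,6)
crop('w13',240,100,400,260,4)
```

```text
t 31.75 pos [0.4371 0.2401 0.1208] ydir -179.37 tilt 0.13 w 0.0258 F [ 0.5 -1.1 -0.3] q [ 0.9   0.17 -0.52 -0.   -0.88 -0.88]
total [ 2.108 -0.022 -0.033] [0.033 0.032 0.007] min rows 2.11
```

View pics/s10_c220_120.png

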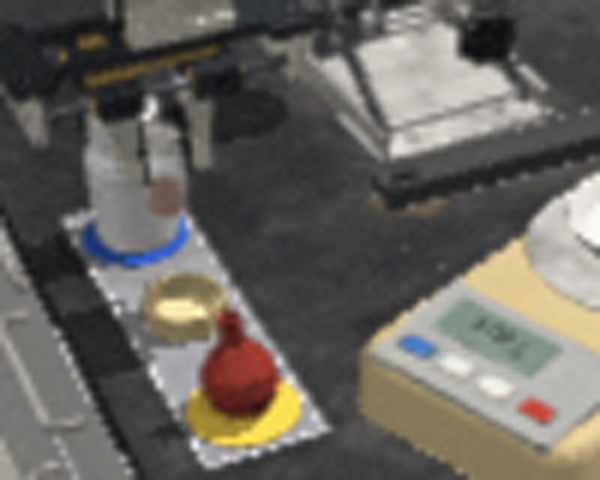

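View pics/w13_c240_100.png

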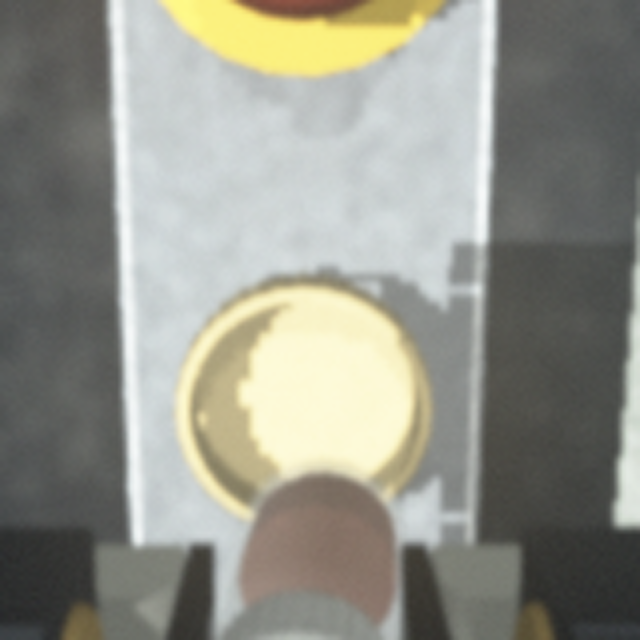

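Request:
carry_out(
  deltas=[
    [0.5,-0.02,-0.03,0,0,0],
    [0.6,0,0,0,0,0],
    [0.2,0,0,0,0,0],
    [0,0,0,0,0,0],
  ],
)

```text
t: 32.25
eef_pos: [0.4417, 0.2408, 0.0749]
ee_rot: [-0.746, 1.558, 0.836]
force: [0.3, -0.4, -0.8]
width: 0.0254
```

Run:
```python
from h import *
to([.438,.239,.0365],180.5)
```

```text
t 32.25 pos [0.4417 0.2408 0.0749] ydir -179.39 tilt 0.75 w 0.0254 F [ 0.3 -0.4 -0.8] q [ 0.89  0.23 -0.57  0.   -0.76 -0.88]
total [ 0.96   0.102 -0.053] [0.028 0.138 0.127] min rows 0.96
```

Request:
carry_out(
  deltas=[
    [0.3,0.12,-0.05,0,0.13,0.13],
    [0,0,0,0,0,0],
  ],
)

```text
t: 32.45
eef_pos: [0.4376, 0.2392, 0.0641]
ee_rot: [-0.538, 1.569, 1.044]
force: [0.3, -0.8, 0.3]
width: 0.026
```

Run:
```python
from h import *
to([.438,.239,.0365],180.5)
```

```text
t 32.45 pos [0.4376 0.2392 0.0641] ydir -179.4 tilt 0.12 w 0.026 F [ 0.3 -0.8  0.3] q [ 0.89  0.24 -0.58 -0.   -0.74 -0.88]
total [ 0.691 -0.01  -0.007] [0.025 0.025 0.015] min rows 0.69
```

Request:
carry_out(
  deltas=[
    [0.4,0,0,0,0,0],
    [0,0,0,0,0,0],
  ],
)

```text
t: 32.65
eef_pos: [0.4382, 0.24, 0.0492]
ee_rot: [-0.688, 1.567, 0.893]
force: [-0.8, -0.2, 0.3]
width: 0.026
```

Run:
```python
from h import *
to([.438,.239,.0365],180.5)
```

```text
t 32.65 pos [0.4382 0.24   0.0492] ydir -179.37 tilt 0.24 w 0.026 F [-0.8 -0.2  0.3] q [ 0.9   0.27 -0.6   0.   -0.7  -0.88]
total [ 0.317  0.007 -0.026] [0.032 0.046 0.037] min rows 0.32
```

Request:
carry_out(
  deltas=[
    [0.26,0.01,-0.03,0,0.05,0.04],
    [0,0,0,0,0,0],
  ],
)

```text
t: 32.85
eef_pos: [0.4385, 0.2395, 0.0395]
ee_rot: [-1.041, 1.57, 0.542]
force: [-1.0, -0.1, -0.3]
width: 0.0258
```

Run:
```python
from h import *
to([.438,.239,.0365],180.5)
grab('scene','s11'); crop('s11',220,120,320,200,6)
```

```text
t 32.85 pos [0.4385 0.2395 0.0395] ydir -179.34 tilt 0.06 w 0.0258 F [-1.  -0.1 -0.3] q [ 0.89  0.28 -0.6   0.   -0.68 -0.88]
total [ 0.075  0.012 -0.012] [0.041 0.008 0.014] min rows 0.08
```

View pics/s11_c220_120.png

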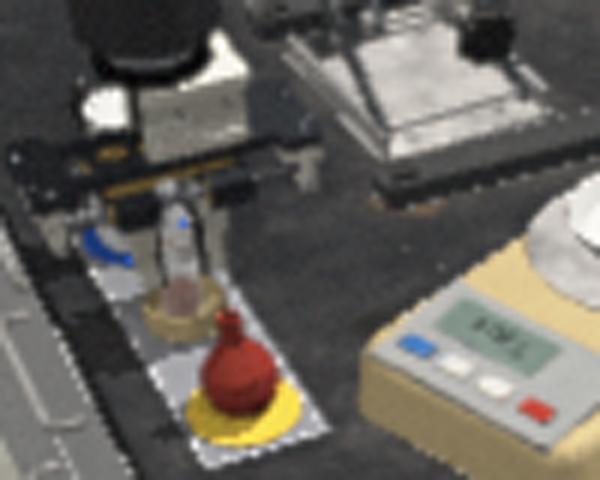

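Request:
carry_out(
  deltas=[
    [0.1,0.01,-0.01,0,0,0],
    [0,0,0,0,0,0],
  ],
)

```text
t: 33.1
eef_pos: [0.4391, 0.24, 0.0367]
ee_rot: [-0.929, 1.567, 0.653]
force: [-0.1, -0.8, -0.7]
width: 0.0259
```

Request:
carry_out(
  deltas=[
    [0.06,0,0,0,0,0],
    [0,0,0,0,0,0],
  ],
)

```text
t: 33.3
eef_pos: [0.4393, 0.2402, 0.0347]
ee_rot: [-0.907, 1.566, 0.676]
force: [-0.4, 0.7, 0.2]
width: 0.0259
```

Request:
carry_out(
  deltas=[
    [0.05,0.02,-0.02,0,0.03,0.03],
    [0,0,0,0,0,0],
  ],
)

```text
t: 33.5
eef_pos: [0.4386, 0.2398, 0.0335]
ee_rot: [-0.989, 1.569, 0.595]
force: [-0.2, -0.0, 0.3]
width: 0.0257
```

Request:
carry_out(
  deltas=[
    [0.05,0.02,-0.01,0,0,0],
    [0,0,0,0,0,0],
  ],
)

```text
t: 33.7
eef_pos: [0.4382, 0.2402, 0.0325]
ee_rot: [-0.892, 1.567, 0.692]
force: [-0.6, -0.4, -0.6]
width: 0.0256
```

Request:
carry_out(
  deltas=[
    [0.05,0.01,-0.02,0,0,0],
    [0,0,0,0,0,0],
  ],
)

```text
t: 33.9
eef_pos: [0.4387, 0.2404, 0.0315]
ee_rot: [-0.876, 1.564, 0.709]
force: [0.3, -1.1, -1.0]
width: 0.0257
```

Run:
```python
from h import *
to([.438,.239,.0325],180.5)
grab('scene','s12'); crop('s12',230,140,280,180,14)
grab('wrist','w14'); crop('w14',240,180,400,300,5)
```

```text
t 33.90 pos [0.4387 0.2404 0.0315] ydir -179.19 tilt 0.39 w 0.0257 F [ 0.3 -1.1 -1. ] q [ 0.9   0.29 -0.62  0.   -0.66 -0.88]
total [-0.026  0.017 -0.034] [0.078 0.063 0.075] min rows 0.08
```

View pics/s12_c230_140.png

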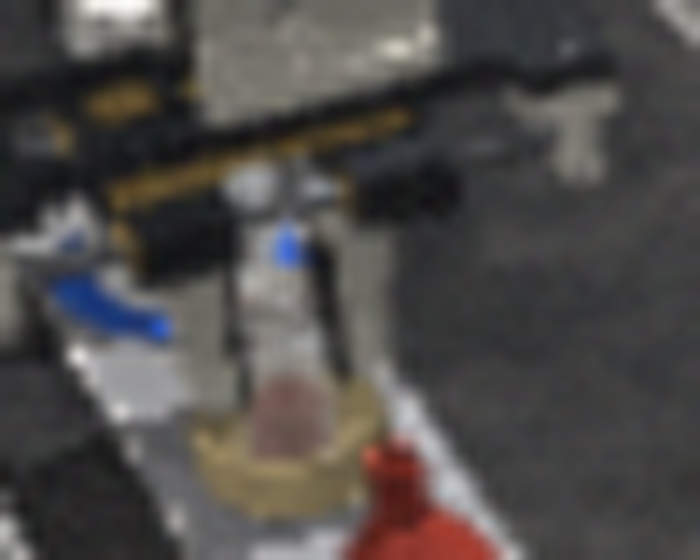

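View pics/w14_c240_180.png

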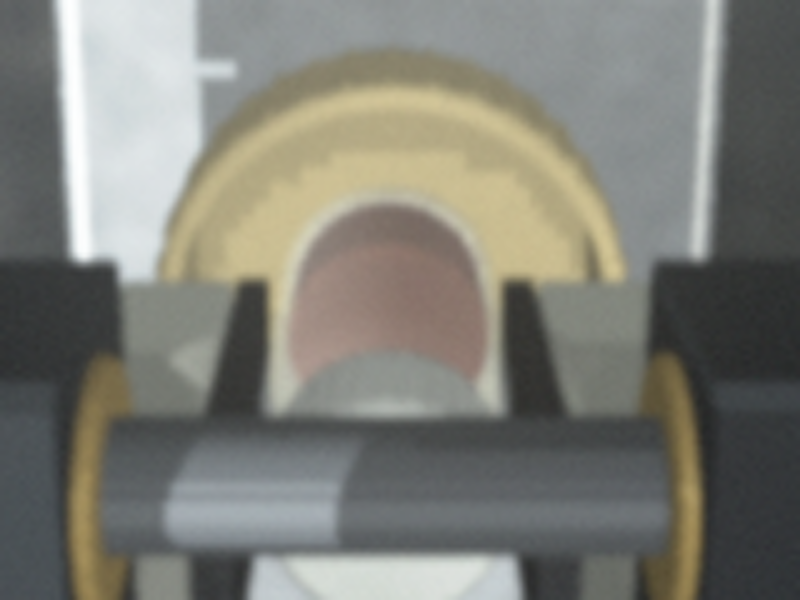

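Run:
```python
from h import *
for z in(.0,.002,.004,.006,.008,.012):
  print(z,[pix('w14',[.4387,y-.0135,z])[1].round(1) for y in(.239,.2404)])
print(pix('w14',[.4387,.2404-.029,.022]), 'obs rim',180+85/5)
```

```text
0.0 [np.float64(209.6), np.float64(211.6)]
0.002 [np.float64(210.4), np.float64(212.5)]
0.004 [np.float64(211.3), np.float64(213.4)]
0.006 [np.float64(212.3), np.float64(214.4)]
0.008 [np.float64(213.2), np.float64(215.3)]
0.012 [np.float64(215.1), np.float64(217.3)]
[317.88562429 197.08563038] obs rim 197.0
```

Request:
carry_out(
  deltas=[
    [0.08,0.01,-0.03,0.05,0.06,0.07],
    [0,0,0,0,0,0],
  ],
)

```text
t: 34.2
eef_pos: [0.4389, 0.2399, 0.0289]
ee_rot: [-0.847, 1.569, 0.735]
force: [-0.1, -0.2, -0.7]
width: 0.0256
```

Request:
carry_out(
  deltas=[
    [0.07,0.01,-0.01,0,0,0],
    [0,0,0,0,0,0],
  ],
)

```text
t: 34.4
eef_pos: [0.4391, 0.2401, 0.0267]
ee_rot: [-0.891, 1.568, 0.691]
force: [-0.4, -0.5, -0.0]
width: 0.0258
```

Run:
```python
from h import *
to([.438,.239,.0285],180.5)
grab('wrist','w15'); crop('w15',240,180,400,300,5)
s=arm.get_state()['eef_pos']
for z in(.0,.004,.008,.012):
  print(z,[pix('w15',[.4387,y-.0135,z])[1].round(1) for y in(.239,s[1]+.0006)])
to([.438,.239,.0285],180.5)
```

```text
t 34.40 pos [0.4391 0.2401 0.0267] ydir -179.34 tilt 0.19 w 0.0258 F [-0.4 -0.5 -0. ] q [ 0.89  0.3  -0.62  0.   -0.65 -0.88]
total [-0.044  0.028 -0.027] [0.04  0.03  0.037] min rows 0.04
0.0 [np.float64(212.1), np.float64(214.6)]
0.004 [np.float64(214.0), np.float64(216.5)]
0.008 [np.float64(215.9), np.float64(218.5)]
0.012 [np.float64(217.9), np.float64(220.6)]
t 34.45 pos [0.4391 0.2401 0.0267] ydir -179.34 tilt 0.19 w 0.0256 F [ 0.3 -0.4  0.1] q [ 0.89  0.3  -0.62  0.   -0.65 -0.88]
total [-0.046  0.028 -0.027] [0.039 0.029 0.036] min rows 0.05
```

View pics/w15_c240_180.png

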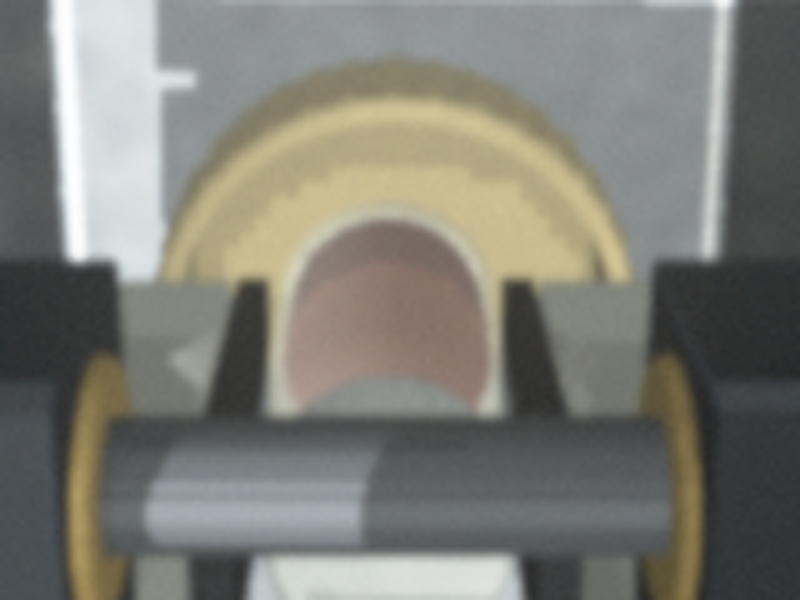

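The vial has shifted relative to the hand, so it rests on the cap's floor. Release.

Request:
carry_out(
  deltas=[
    [-0.05,0,0,0,0,0],
    [0,0,0,0,0,0],
    [0,0,0,0,0,0],
    [0,0,0,0,0,0],
    [0,0,0,0,0,0],
  ],
  hand=0.3,
)

```text
t: 34.95
eef_pos: [0.4386, 0.2393, 0.0278]
ee_rot: [-1.081, 1.569, 0.501]
force: [0.3, -0.5, 0.0]
width: 0.0584
```

Request:
carry_out(
  deltas=[
    [-0.2,0,0,0,0,0],
    [-0.5,0,0,0,0,0],
    [-0.9,0,0,0,0,0],
    [-1,0,0,0,0,0],
    [-0.8,0,0,0,0,0],
  ],
)

```text
t: 35.45
eef_pos: [0.4361, 0.2364, 0.1655]
ee_rot: [2.457, 1.561, -2.245]
force: [0.7, 0.3, 0.5]
width: 0.0611
```

Run:
```python
from h import *
grab('wrist','w16'); grab('scene','s13'); crop('s13',220,120,320,200,6)
to([.634,-.274,.2],116.4)
```

```text
t 35.55 pos [0.4382 0.2383 0.1683] ydir -179.37 tilt 0.15 w 0.0614 F [ 0.7  0.2 -0.7] q [ 0.89  0.12 -0.45  0.   -1.   -0.88]
total [ -0.764  -4.755 -12.863] [ 1.6056e+01 -3.7000e-02  1.1000e-02] min rows 16.06
```

View pics/s13_c220_120.png

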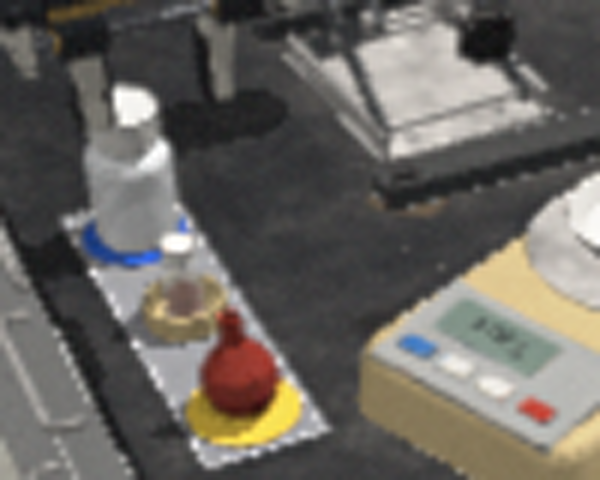

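View pics/w16.png

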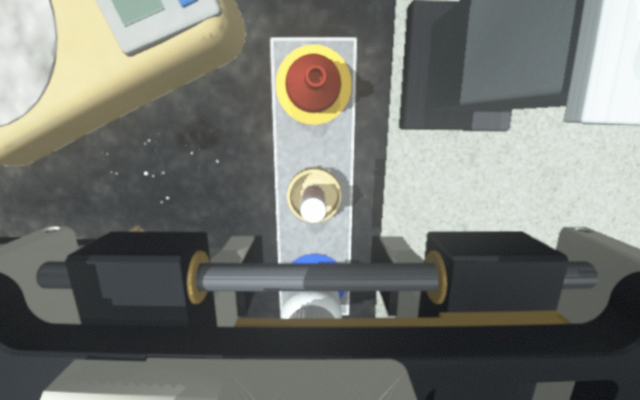

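Run:
```python
from h import *
print('beaker base s1',[world('s1',u,v,0) for u,v in((381,278),(397,292),(412,282))],'top',[world('s1',u,v,.1) for u,v in((384,255),(420,255))])
print('side base',[world('side0',u,v,0) for u,v in((293,165),(301,170),(309,165))])
print('w1 top?',world('w1',203,222,.08),world('w1',203,222,0))
crop('s1',330,190,430,300,5)
to([.56,.0,.22],116.4)
```

```text
beaker base s1 [array([ 0.62598797, -0.44331533,  0.        ]), array([ 0.64032721, -0.50691168,  0.        ]), array([ 0.70318765, -0.49756526,  0.        ])] top [array([ 0.6269148 , -0.43480238,  0.1       ]), array([ 0.72211709, -0.48112629,  0.1       ])]
side base [array([ 0.69386066, -0.48507168,  0.        ]), array([ 0.64988442, -0.43629404,  0.        ]), array([ 0.60818919, -0.48299497,  0.        ])]
w1 top? [ 0.62491874 -0.44014138  0.08      ] [ 0.65160725 -0.47190999  0.        ]
t 35.55 pos [0.4382 0.2383 0.1683] ydir -179.37 tilt 0.15 w 0.0614 F [ 0.7  0.2 -0.7] q [ 0.89  0.12 -0.45  0.   -1.   -0.88]
total [-1.28  -2.98  -5.994] [ 1.6056e+01 -3.7000e-02  1.1000e-02] min rows 16.06
```

View pics/s1_c330_190.png

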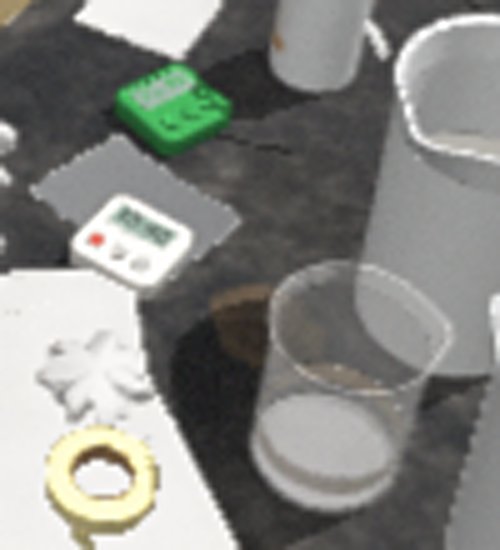

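Request:
carry_out(
  deltas=[
    [-0.8,-0.2,-0.5,1,0,0],
    [-0.6,-0.4,-0.8,1,0,0],
    [0,-0.45,-0.78,1,0,0],
    [0,-0.5,-0.75,1,0,0],
    [0,-0.55,-0.7,1,0,0],
  ],
  hand=0,
)

```text
t: 36.05
eef_pos: [0.5022, 0.0843, 0.2299]
ee_rot: [-1.046, 1.567, 0.182]
force: [1.6, 0.5, 0.8]
width: 0.0872
```

Request:
carry_out(
  deltas=[
    [0,-0.6,-0.66,1,0,0],
    [0,-0.65,-0.6,1,0,0],
    [0,-0.7,-0.55,1,0,0],
    [0,-0.75,-0.5,1,0,0],
    [0,-0.78,-0.43,1,0,0],
  ],
)

```text
t: 36.55
eef_pos: [0.5747, -0.0863, 0.2308]
ee_rot: [-0.49, 1.566, 0.375]
force: [0.5, 0.1, 0.8]
width: 0.0881
```

Run:
```python
from h import *
to([.634,-.274,.2],116.4)
```

```text
t 36.55 pos [ 0.5747 -0.0863  0.2308] ydir 139.53 tilt 0.28 w 0.0881 F [0.5 0.1 0.8] q [ 0.19  0.2  -0.2  -0.   -1.17 -0.89]
total [ 0.768 -4.171 -2.61 ] [5.782 0.067 0.02 ] min rows 5.78
```

Request:
carry_out(
  deltas=[
    [0,-0.8,-0.45,1,0,0],
    [0,-0.82,-0.4,1,0,0],
    [0.2,-0.85,-0.32,1,0,0],
    [0.2,-0.88,-0.27,1,0,0],
    [0.2,-0.8,-0.2,1,0,0],
  ],
)

```text
t: 37.05
eef_pos: [0.6371, -0.2629, 0.2066]
ee_rot: [-0.141, 1.565, 0.36]
force: [0.3, -0.1, -0.1]
width: 0.0876
```

Run:
```python
from h import *
to([.634,-.274,.15],116.4)
```

```text
t 37.05 pos [ 0.6371 -0.2629  0.2066] ydir 118.67 tilt 0.32 w 0.0876 F [ 0.3 -0.1 -0.1] q [-0.11  0.39  0.02 -0.   -1.19 -0.96]
total [ 1.415 -0.206 -0.208] [0.566 0.079 0.01 ] min rows 1.42
```

Request:
carry_out(
  deltas=[
    [0.2,-0.1,-0.2,0.4,0.08,0],
    [0,0,0,0,0,0],
    [0,0,0,0,0,0],
  ],
)

```text
t: 37.35
eef_pos: [0.6304, -0.2739, 0.1947]
ee_rot: [2.652, 1.565, 3.118]
force: [0.8, 0.1, 0.4]
width: 0.0877
```

Run:
```python
from h import *
to([.634,-.274,.1],116.4)
grab('wrist','w17'); crop('w17',240,150,400,270,5)
print(pix('w17',[.634,-.274,.02]))
```

```text
t 37.35 pos [ 0.6304 -0.2739  0.1947] ydir 116.67 tilt 0.31 w 0.0877 F [0.8 0.1 0.4] q [-0.13  0.4   0.    0.   -1.18 -0.98]
total [ 2.367 -0.05   0.091] [ 0.069 -0.068 -0.036] min rows 2.37
[314.65353126 189.55928406]
```

View pics/w17.png

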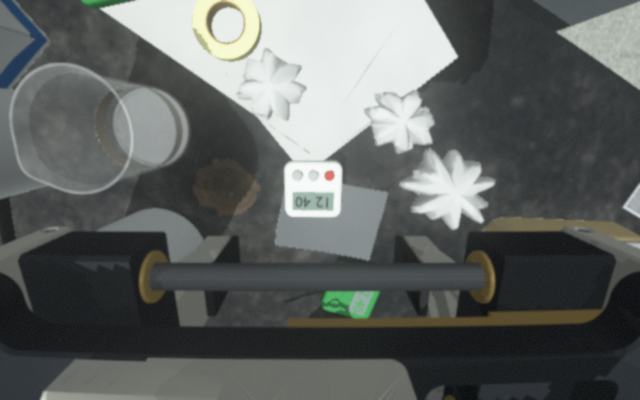

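View pics/w17_c240_150.png

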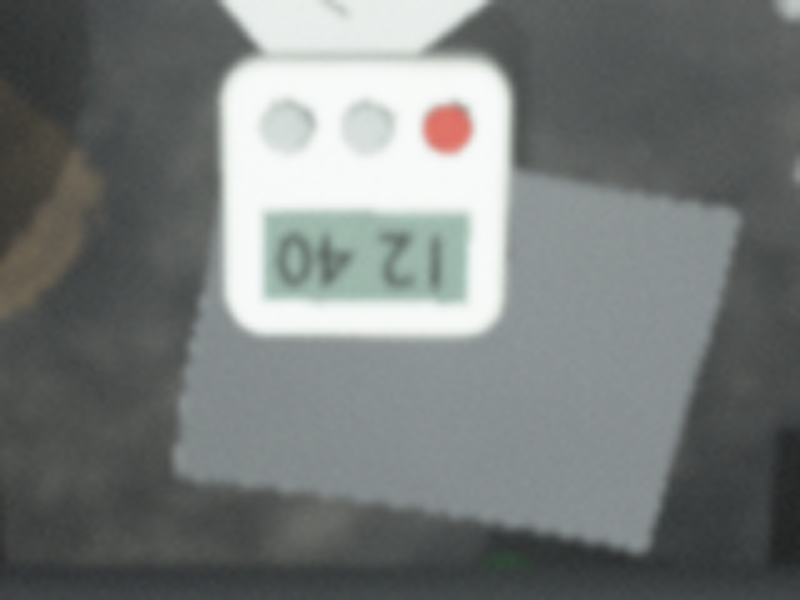

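Run:
```python
from h import *
c=lambda u,v,z=.02:world('w17',240+(u+.5)/5-.5,150+(v+.5)/5-.5,z)
a,b=c(265,210),c(468,213);d=b-a;print('disp',np.degrees(np.arctan2(d[1],d[0])))
a,b=c(265,298),c(468,301);d=b-a;print(np.degrees(np.arctan2(d[1],d[0])))
m=[c(222,196),c(507,196)];print(m,np.mean(m,0));e=[c(365,57),c(365,335)];print(e,np.mean(e,0), np.linalg.norm(e[1]-e[0]),np.linalg.norm(m[1]-m[0]))
to([.634,-.276,.1],117)
```

```text
disp 115.77328178366659
115.75389628634153
[array([ 0.64876209, -0.30539809,  0.02      ]), array([ 0.61983791, -0.24774305,  0.02      ])] [ 0.6343     -0.27657057  0.02      ]
[array([ 0.60614721, -0.29047515,  0.02      ]), array([ 0.66375098, -0.26177669,  0.02      ])] [ 0.63494909 -0.27612592  0.02      ] 0.06435678584033595 0.06450358547651217
t 37.40 pos [ 0.6303 -0.2735  0.1947] ydir 116.69 tilt 0.31 w 0.088 F [ 0.4  0.1 -0.9] q [-0.13  0.4   0.    0.   -1.18 -0.98]
total [ 2.368 -0.104  0.065] [-0.077 -0.067 -0.04 ] min rows 2.37
```

Run:
```python
from h import *
to([.6345,-.2763,.05],116)
```

```text
t 37.40 pos [ 0.6303 -0.2735  0.1947] ydir 116.69 tilt 0.31 w 0.088 F [ 0.4  0.1 -0.9] q [-0.13  0.4   0.    0.   -1.18 -0.98]
total [ 3.618 -0.12   0.078] [ 0.173 -0.068 -0.039] min rows 3.62
```

Request:
carry_out(
  deltas=[
    [0.5,-0.1,0.08,0.15,0,0],
    [1,0,0,0,0,0],
    [1,0,0,0,0,0],
    [0.6,0,0,0,0,0],
    [0,0,0,0,0,0],
  ],
)

```text
t: 37.9
eef_pos: [0.6384, -0.2698, 0.0748]
ee_rot: [-0.7, 1.564, -0.233]
force: [0.0, 0.2, 0.3]
width: 0.0876
```

Run:
```python
from h import *
to([.6345,-.2763,.005],116)
```

```text
t 37.90 pos [ 0.6384 -0.2698  0.0748] ydir 116.74 tilt 0.36 w 0.0876 F [0.  0.2 0.3] q [-0.12  0.5  -0.13  0.   -0.93 -0.99]
total [ 1.745 -0.095 -0.169] [0.186 0.07  0.058] min rows 1.74
```

Request:
carry_out(
  deltas=[
    [0.5,-0.1,-0.17,0.18,0.07,0.06],
    [0.6,0,0,0,0,0],
    [0,0,0,0,0,0],
  ],
)

```text
t: 38.2
eef_pos: [0.6377, -0.2741, 0.0361]
ee_rot: [-0.728, 1.564, -0.268]
force: [-0.7, 0.2, 0.5]
width: 0.088
```

Run:
```python
from h import *
to([.6345,-.2763,.005],116)
grab('wrist','w18')
```

```text
t 38.20 pos [ 0.6377 -0.2741  0.0361] ydir 116.38 tilt 0.38 w 0.088 F [-0.7  0.2  0.5] q [-0.13  0.54 -0.16  0.   -0.86 -0.99]
total [ 0.778 -0.009 -0.1  ] [0.095 0.07  0.062] min rows 0.78
```

View pics/w18.png

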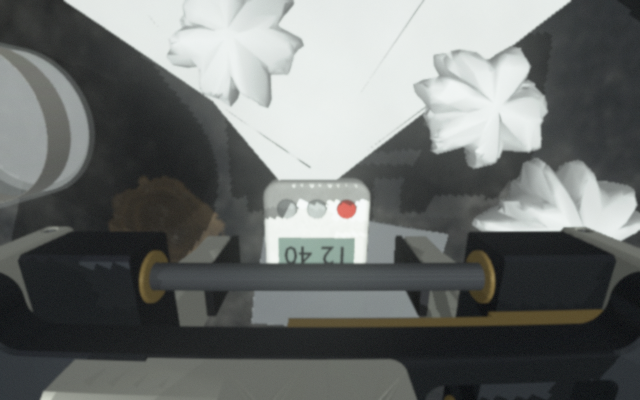

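Request:
carry_out(
  deltas=[
    [0.45,0,-0.1,0.09,0.07,0.06],
    [0.2,0,0,0,0,0],
    [0,0,0,0,0,0],
  ],
)

```text
t: 38.55
eef_pos: [0.6396, -0.2762, 0.018]
ee_rot: [-0.752, 1.559, -0.294]
force: [-0.7, -0.3, -0.2]
width: 0.0875
```

Run:
```python
from h import *
to([.6345,-.2763,.005],116)
```

```text
t 38.55 pos [ 0.6396 -0.2762  0.018 ] ydir 116.21 tilt 0.65 w 0.0875 F [-0.7 -0.3 -0.2] q [-0.13  0.56 -0.17  0.   -0.82 -0.99]
total [ 0.323  0.057 -0.117] [0.053 0.119 0.111] min rows 0.32
```

Request:
carry_out(
  deltas=[
    [0.26,0.06,-0.12,0.05,0.12,0.11],
    [0,0,0,0,0,0],
  ],
)

```text
t: 38.75
eef_pos: [0.6347, -0.2762, 0.0084]
ee_rot: [-0.69, 1.57, -0.236]
force: [-0.0, -0.5, -0.5]
width: 0.0877
```

Run:
```python
from h import *
to([.6345,-.2763,.005],116)
```

```text
t 38.75 pos [ 0.6347 -0.2762  0.0084] ydir 116.03 tilt 0.06 w 0.0877 F [-0.  -0.5 -0.5] q [-0.13  0.57 -0.18  0.   -0.82 -0.99]
total [ 0.085 -0.001 -0.007] [0.007 0.011 0.009] min rows 0.09
```

Request:
carry_out(
  deltas=[
    [0.1,0,0,0,0,0],
    [0,0,0,0,0,0],
  ],
)

```text
t: 38.95
eef_pos: [0.6349, -0.2764, 0.0045]
ee_rot: [-0.776, 1.569, -0.321]
force: [0.7, 0.2, -0.5]
width: 0.0876
```

Request:
carry_out(
  deltas=[
    [0,0,0,0,0,0],
    [0,0,0,0,0,0],
    [0,0,0,0,0,0],
    [0,0,0,0,0,0],
    [0,0,0,0,0,0],
  ],
  hand=1,
  newtons=20,
)

```text
t: 39.45
eef_pos: [0.6352, -0.2765, 0.0049]
ee_rot: [-0.777, 1.569, -0.322]
force: [0.4, -0.4, -1.5]
width: 0.0659
```

Run:
```python
from h import *
to([.538,.24,.12],90.5)
grab('wrist','w19')
```

```text
t 39.45 pos [ 0.6352 -0.2765  0.0049] ydir 116.03 tilt 0.11 w 0.0659 F [ 0.4 -0.4 -1.5] q [-0.13  0.58 -0.18  0.   -0.81 -0.99]
total [-2.89  12.665  3.487] [6.383 0.024 0.015] min rows 12.66
```

View pics/w19.png

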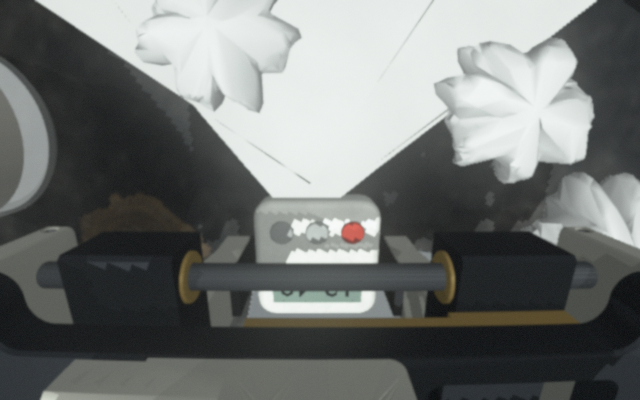

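Request:
carry_out(
  deltas=[
    [-0.3,0,0,0,0,0],
    [-0.7,0,0,0,0,0],
    [-1,0,0,0,0,0],
    [-1,0,0,0,0,0],
    [-1,0,0,0,0,0],
  ],
)

```text
t: 40.0
eef_pos: [0.6307, -0.2755, 0.1654]
ee_rot: [2.5, 1.559, 2.953]
force: [0.5, -1.2, -1.0]
width: 0.0656
```

Request:
carry_out(
  deltas=[
    [-0.6,0.4,0.1,0,0,0],
    [0,0.7,0.2,0,0,0],
    [0,0.9,0.25,0.6,0,0],
    [0,0.9,0.2,0.8,0,0],
    [0,0.9,0.15,0.8,0,0],
  ],
)

```text
t: 40.5
eef_pos: [0.6047, -0.1231, 0.2046]
ee_rot: [-0.552, 1.564, -0.262]
force: [1.4, -0.5, -1.0]
width: 0.0659
```

Run:
```python
from h import *
to([.538,.24,.18],90.5)
grab('scene','s14')
```

```text
t 40.50 pos [ 0.6047 -0.1231  0.2046] ydir 106.61 tilt 0.38 w 0.0659 F [ 1.4 -0.5 -1. ] q [ 0.12  0.27 -0.16  0.   -1.13 -1.4 ]
total [0.589 9.176 0.994] [4.027 0.088 0.038] min rows 9.18
```

View pics/s14.png

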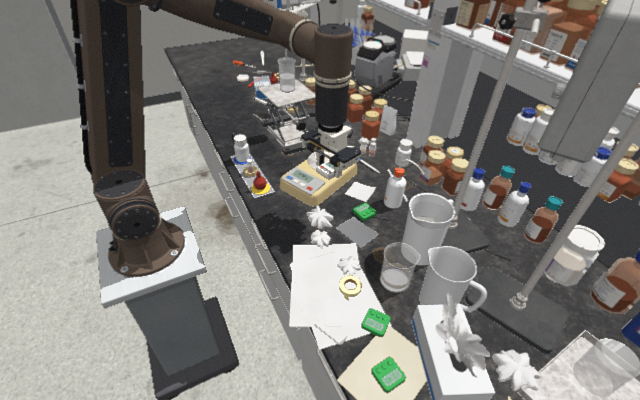

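Run:
```python
from h import *
for z in(.06,.1,.14,.18,.22): print(z,world('s1',220+197/3.3,60+150/3.3,z)[:2],world('side0',305,240,z)[:2],'|',world('s1',220+130/3.3,60+92/3.3,z)[:2],world('side0',308.7,280,z)[:2])
```

```text
0.06 [0.73085907 0.62800209] [0.61683866 0.17649599] | [0.70802168 0.86088029] [0.59895973 0.40388802]
0.1 [0.70327048 0.55487706] [0.61494159 0.220456  ] | [0.68148047 0.77707489] [0.59758445 0.44121163]
0.14 [0.67568189 0.48175202] [0.61304452 0.26441601] | [0.65493926 0.69326949] [0.59620918 0.47853523]
0.18 [0.6480933  0.40862699] [0.61114745 0.30837602] | [0.62839805 0.60946409] [0.5948339  0.51585883]
0.22 [0.62050471 0.33550196] [0.60925038 0.35233603] | [0.60185684 0.5256587 ] [0.59345863 0.55318243]
```

Request:
carry_out(
  deltas=[
    [0,0.9,0.05,0.9,0,0],
    [0,0.9,0,0.9,0,0],
    [0,0.9,-0.03,0.9,0,0],
    [0,0.9,-0.07,0.8,0,0],
    [0,0.9,-0.1,0.5,0,0],
  ],
)

```text
t: 41.05
eef_pos: [0.5675, 0.0626, 0.2104]
ee_rot: [0.062, 1.558, 0.058]
force: [1.0, 0.8, -0.9]
width: 0.0657
```

Run:
```python
from h import *
to([.538,.24,.18],90.5)
```

```text
t 41.05 pos [0.5675 0.0626 0.2104] ydir 89.79 tilt 0.73 w 0.0657 F [ 1.   0.8 -0.9] q [ 0.46  0.19 -0.26  0.01 -1.11 -2.03]
total [ 0.755  4.432 -0.764] [-0.179  0.183 -0.01 ] min rows 4.43
```

Request:
carry_out(
  deltas=[
    [0,0.9,-0.2,-0.1,0.1,0],
    [0,0.9,-0.2,0,0,0],
    [0,0.9,-0.2,0,0,0],
    [0,0.9,-0.1,0,0,0],
    [0,0.5,0,0,0,0],
  ],
)

```text
t: 41.55
eef_pos: [0.5365, 0.2345, 0.2166]
ee_rot: [0.374, 1.559, 0.379]
force: [0.2, -0.6, -0.2]
width: 0.0657
```

Run:
```python
from h import *
to([.538,.24,.12],90.5)
grab('wrist','w20')
```

```text
t 41.55 pos [0.5365 0.2345 0.2166] ydir 90.27 tilt 0.67 w 0.0657 F [ 0.2 -0.6 -0.2] q [ 0.75  0.21 -0.22  0.   -1.13 -2.32]
total [2.415 0.128 0.013] [-0.059  0.156 -0.061] min rows 2.42
```

View pics/w20.png

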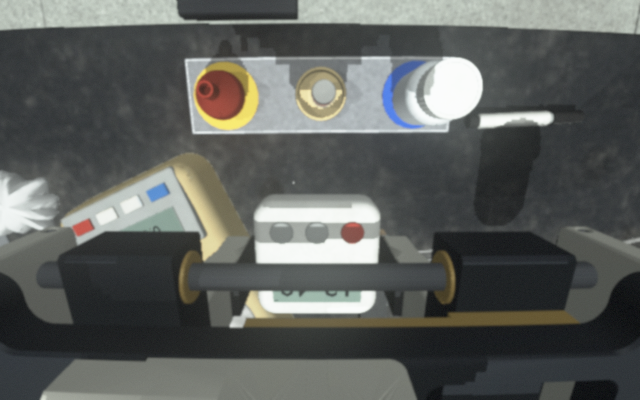

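Run:
```python
from h import *
crop('w20',180,50,500,140,2.5); crop('w20',280,55,370,130,8)
print(pix('w20',[.438,.239,.022]))
```

```text
[320.20367057  93.51924472]
```

View pics/w20_c280_55.png

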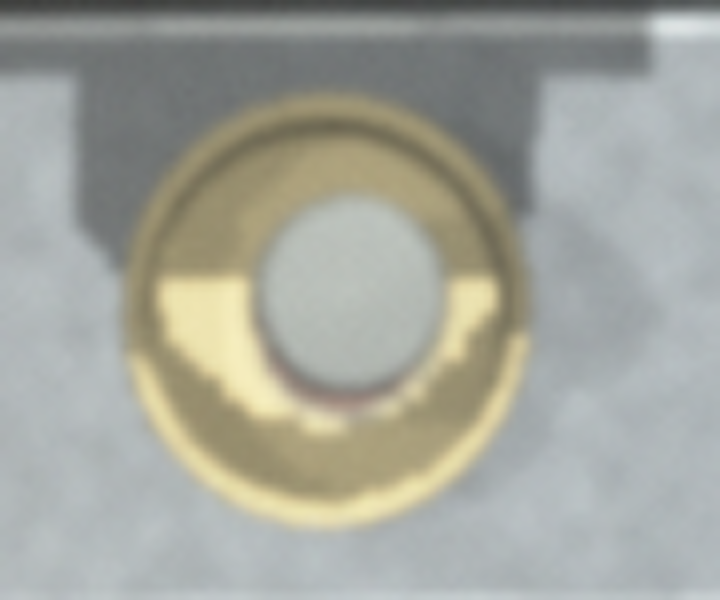

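Request:
carry_out(
  deltas=[
    [0.5,0.13,0.01,-0.06,0.15,-0.06],
    [0.9,0,0,0,0,0],
    [0.8,0,0,0,0,0],
    [0,0,0,0,0,0],
  ],
)

```text
t: 42.0
eef_pos: [0.5379, 0.2435, 0.1279]
ee_rot: [0.798, 1.566, 0.81]
force: [-0.2, 0.4, -1.6]
width: 0.0659
```

Run:
```python
from h import *
to([.5375,.24,.05],90.5)
```

```text
t 42.00 pos [0.5379 0.2435 0.1279] ydir 90.72 tilt 0.27 w 0.0659 F [-0.2  0.4 -1.6] q [ 0.76  0.3  -0.31 -0.   -0.95 -2.31]
total [ 1.947 -0.095 -0.017] [ 0.056  0.048 -0.049] min rows 1.95
```

Request:
carry_out(
  deltas=[
    [0.5,-0.09,-0.02,0.05,0.05,-0.05],
    [0.9,0,0,0,0,0],
    [0.5,0,0,0,0,0],
    [0,0,0,0,0,0],
  ],
)

```text
t: 42.4
eef_pos: [0.5399, 0.2393, 0.0544]
ee_rot: [0.267, 1.568, 0.276]
force: [-0.7, -0.5, -1.4]
width: 0.0658
```

Run:
```python
from h import *
to([.5375,.24,.02],90.5)
```

```text
t 42.40 pos [0.5399 0.2393 0.0544] ydir 90.5 tilt 0.18 w 0.0658 F [-0.7 -0.5 -1.4] q [ 0.75  0.38 -0.39  0.   -0.79 -2.31]
total [ 0.859  0.017 -0.063] [-0.001  0.044 -0.012] min rows 0.86
```

Request:
carry_out(
  deltas=[
    [0.5,0.02,-0.07,0,0.04,0],
    [0.3,0,0,0,0,0],
    [0,0,0,0,0,0],
  ],
)

```text
t: 42.7
eef_pos: [0.5402, 0.2411, 0.0265]
ee_rot: [0.592, 1.565, 0.601]
force: [-0.6, 0.2, -0.9]
width: 0.0658
```

Run:
```python
from h import *
to([.5375,.24,.0052],90.5)
grab('wrist','w21')
```

```text
t 42.70 pos [0.5402 0.2411 0.0265] ydir 90.52 tilt 0.32 w 0.0658 F [-0.6  0.2 -0.9] q [ 0.75  0.42 -0.41  0.   -0.73 -2.31]
total [ 0.532 -0.029 -0.071] [ 0.005  0.067 -0.045] min rows 0.53
```

View pics/w21.png

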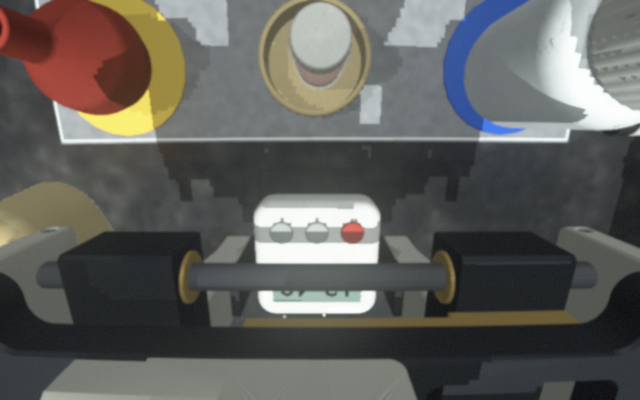

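Request:
carry_out(
  deltas=[
    [0.35,-0.03,-0.08,0,0.07,-0.05],
    [0,0,0,0,0,0],
  ],
)

```text
t: 42.95
eef_pos: [0.5386, 0.241, 0.0147]
ee_rot: [0.613, 1.567, 0.622]
force: [-0.5, 0.2, -0.7]
width: 0.0658
```

Run:
```python
from h import *
to([.5375,.24,.0052],90.5)
```

```text
t 42.95 pos [0.5386 0.241  0.0147] ydir 90.53 tilt 0.21 w 0.0658 F [-0.5  0.2 -0.7] q [ 0.75  0.44 -0.42  0.   -0.71 -2.31]
total [ 0.238 -0.024 -0.028] [ 0.009  0.044 -0.031] min rows 0.24
```

Request:
carry_out(
  deltas=[
    [0.2,-0.03,-0.04,0,0.05,-0.03],
    [0,0,0,0,0,0],
  ],
)

```text
t: 43.15
eef_pos: [0.5372, 0.24, 0.0068]
ee_rot: [1.324, 1.57, 1.333]
force: [-0.7, 0.0, -0.9]
width: 0.0658
```

Run:
```python
from h import *
to([.5375,.24,.0052],90.5)
```

```text
t 43.15 pos [0.5372 0.24   0.0068] ydir 90.55 tilt 0.02 w 0.0658 F [-0.7  0.  -0.9] q [ 0.75  0.45 -0.43 -0.   -0.69 -2.31]
total [0.04  0.001 0.007] [ 0.013  0.001 -0.006] min rows 0.04
```

Lower the last bit, release, rise.

Request:
carry_out(
  deltas=[
    [0.05,0,0,0,0,0],
    [0,0,0,0,0,0],
  ],
)

```text
t: 43.35
eef_pos: [0.5376, 0.2403, 0.005]
ee_rot: [0.719, 1.57, 0.729]
force: [-1.1, -0.6, -0.4]
width: 0.0656
```

Request:
carry_out(
  deltas=[
    [0,0,0,0,0,0],
    [0,0,0,0,0,0],
    [0,0,0,0,0,0],
    [0,0,0,0,0,0],
    [0,0,0,0,0,0],
  ],
  hand=0,
)

```text
t: 43.85
eef_pos: [0.5379, 0.2405, 0.0055]
ee_rot: [0.676, 1.569, 0.686]
force: [-0.1, 0.1, -0.1]
width: 0.0878
```

Request:
carry_out(
  deltas=[
    [-0.2,0,0,0,0,0],
    [-0.6,0,0,0,0,0],
    [-1,0,0,0,0,0],
    [-1,0,0,0,0,0],
    [-1,0,0,0,0,0],
  ],
)

```text
t: 44.35
eef_pos: [0.5345, 0.2376, 0.1581]
ee_rot: [-2.463, 1.56, -2.453]
force: [1.4, 0.6, -1.0]
width: 0.0873
```

Request:
carry_out(
  deltas=[
    [-1,0,0.5,0,0,0],
    [-1,0,1,0,0,0],
    [-0.5,0,1,0,0,0],
    [0,0,0,0,0,0],
  ],
)

```text
t: 44.75
eef_pos: [0.6337, 0.2395, 0.268]
ee_rot: [0.082, 1.567, 0.094]
force: [-0.3, -0.2, -1.1]
width: 0.0875
```

Run:
```python
from h import *
to([.6,.24,.28],90)
grab('wrist','w22');grab('scene','s15');grab('side','d2'); crop('s15',210,120,330,220,6); crop('d2',260,215,390,310,6)
```

```text
t 44.75 pos [0.6337 0.2395 0.268 ] ydir 90.7 tilt 0.23 w 0.0875 F [-0.3 -0.2 -1.1] q [ 0.65  0.34  0.08  0.   -1.3  -2.21]
total [-0.303  0.022 -0.841] [ 0.174  0.056 -0.005] min rows 0.84
```

View pics/w22.png

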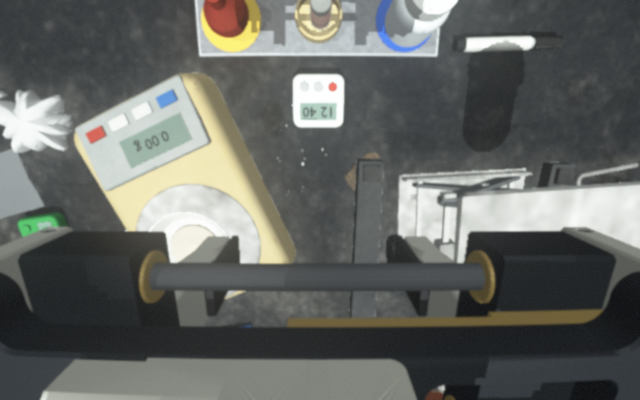

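View pics/s15_c210_120.png

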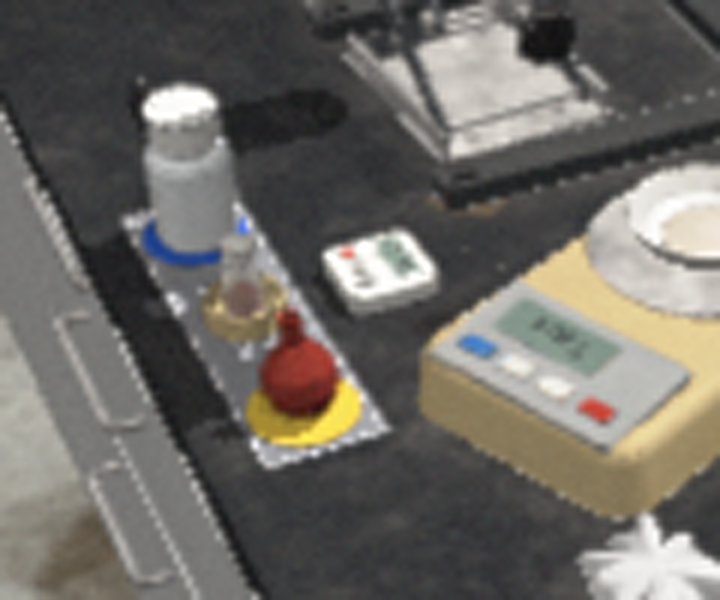

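View pics/d2_c260_215.png

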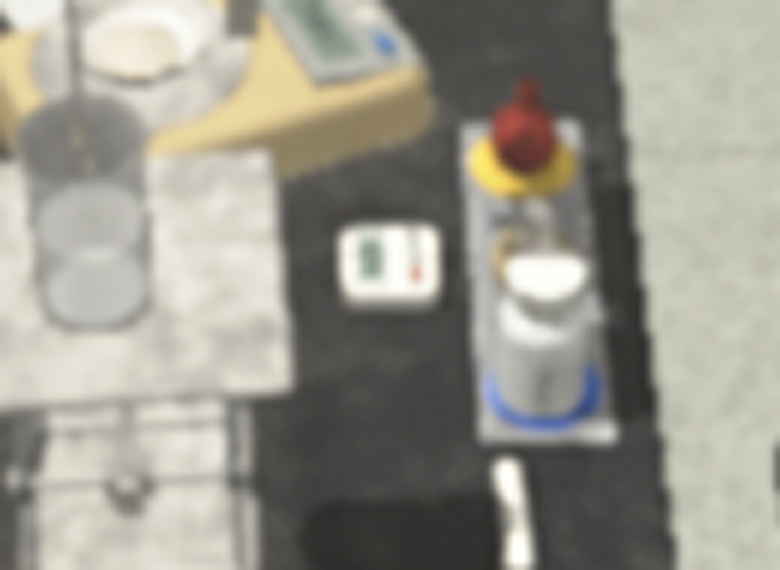

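Request:
carry_out(
  deltas=[
    [-0.5,0,-0.9,0.15,0.05,0],
    [-0.5,0,-0.9,0,0,0],
    [0,0,0,0,0,0],
  ],
)

```text
t: 45.2
eef_pos: [0.5513, 0.2371, 0.3008]
ee_rot: [-2.699, 1.555, -2.698]
force: [0.0, -0.0, 0.6]
width: 0.0878
```

Run:
```python
from h import *
grab('wrist','w23')
crop('w23',180,20,480,200,2.66)
for n,P in dict(cap=[.4375,.2392,.022],timer=[.5375,.2402,.02],bottletop=[.4375,.349,.112],bluepad=[.4368,.349,.004],yel=[.4388,.129,.004],bulb=[.439,.129,.03],vialtop=[.438,.24,.065]).items():
    p=pix('w23',P); print(n,p,(p-[180,20]+.5)*2.66-.5)
```

```text
cap [319.45164477  91.97312175] [371.77137509 192.27850385]
timer [319.88982886 164.33037933] [372.93694476 384.74880903]
bottletop [420.38420642  83.68361231] [640.25198908 170.22840874]
bluepad [395.92808062  93.15735706] [575.19869445 195.42856979]
yel [242.908811    94.46973375] [168.16743726 198.91949179]
bulb [238.27055216  92.7365789 ] [155.82966875 194.30929988]
vialtop [320.18568585  88.66708673] [373.72392437 183.48445071]
```

View pics/w23_c180_20.png

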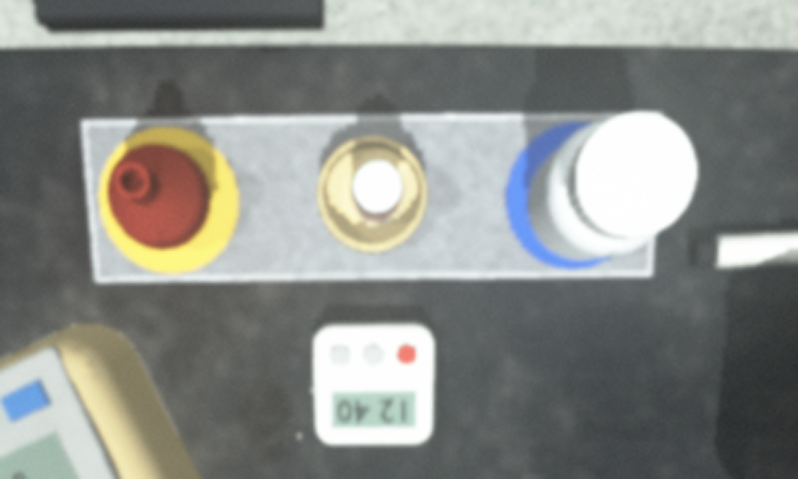

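```bash
python3 -c "
from h import *
print(arm.job_done(), arm.get_state()['t'])"
```

```text
the job is handed in; nothing more can be done
the job is handed in; nothing more can be done
```

The sampling station is set out and handed in, after about 45 s of the 131 s allowed. I worked in the order asked: bottle on the blue pad, bulb on the yellow pad, cap midway between them, vial upright in the cap, then the timer flat behind the cap.

- **Last checks:** in the final wrist, scene and side pictures everything stands upright, and the gripper is open and clear. From the wrist picture:

| Part | Offset from where it should be |
|---|---|
| Bottle | about 2 mm |
| Bulb | about 1 mm |
| Cap | about 1 mm |

- **Timer:** it is square to the row to within about 1°. It reads about 99 mm from the cap centre to centre, against 100 mm asked. That is within what I can read off the picture, so I left it.
- **Bystanders:** I never touched the tape, the marker or the look-alikes. I did not measure them again at the end.
- **What went wrong on the way:** the first grip on the bottle was about 9 mm off after the arm drifted, so I opened and gripped it again. The vial slipped a little in the jaws as it reached the cap's floor. It was released after that and stands upright.

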